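# Push a piston pin home with the drift from the tool stand

## Task

Draw the pin drift (the tool with the thick plain round handle) straight out of its sloping socket without tipping or dragging the light tool stand, and with the drift push the piston pin down into the piston until it is fully home against its stop, keeping the gripper itself off the piston and pin. Then lower the oily drift, nose first, into the steel wash pot and let go of it there. Leave the stand, the tools left in it, the pot, the oil bottle and the spanner standing or lying where they are.

Things in the scene. Friction and masses are not known exactly. Their poses are not given: they have to be found in the camera images.
- stand: Light loose tool stand of folded aluminium sheet on rubber feet, 0.2 kg, base 84 (x) by 174 (y) mm, 84 mm high; origin at the centre of its underside, z up. Three sockets in a row along y at -55, 0, +55 mm lean 30 degrees from vertical, upper end towards the stand's -x. A tool's nose rests at x = 26, z = 19 mm in a loose 18 mm hole; the socket's mouth is 62 mm up its axis from there.
- drift: Pin drift, 150 mm long, 0.17 kg, standing in any one of the three sockets: round steel shank 16 mm thick for the lower 80 mm, then a plain round flat-ended aluminium handle 24 mm thick and 70 mm long; the tallest tool in the stand. Origin at the centre of the flat nose, z along the drift from nose to handle.
- drift_mid (a point): Point on the drift's axis half-way along (75 mm from the nose, just below the handle).
- drift_nose (a point): Centre of the drift's flat nose.
- drift_handle (a point): Point on the drift's axis in its handle, 120 mm from the nose and 30 mm below the handle's end: a good place to grip.
- punch_mid (a point): Middle of the slim pin punch standing in another socket: 128 mm long, 11 mm thick at the top. Stays in the stand.
- awl_mid (a point): Middle of the ball-topped awl standing in the remaining socket: 122 mm long, 28 mm ball at the top. Stays in the stand.
- piston: Aluminium piston (84 mm diameter) lying on its side with a steel connecting rod on a wooden block 215 by 90 mm, all fixed to the bench; origin at the block's underside, straight below the pin's vertical axis. The crown faces -x, the rod runs to +x. Highest part: the crown's rim, 110 mm up, 18 to 44 mm from the pin's axis.
- bore_mouth (a point): Centre of the mouth of the 23 mm pin bore in the piston's upper boss, 102 mm above the bench; the axis is vertical.
- pin_top (a point): Centre of the top end of the hollow steel piston pin, 22 mm outside diameter with a 13 mm hole (smaller than the drift's nose). It stands 15 to 25 mm proud of the bore's mouth at the start and is 5 mm below it when home, deeper than fingers can push.
- pin (a joint): How far the piston pin has been pushed down, in m: 0 = 25 mm proud, starts between 0 and 0.010, 0.030 = fully home on its stop. A stiff sliding fit: it takes about 6 to 9 N to move and stays where it is left.
- pot: Open round steel wash pot, loose, 0.45 kg, empty: 86 mm outside diameter at the rim, 90 mm high, 3 mm wall, narrowing slightly to the bottom; origin at the centre of its underside.
- pot_rim (a point): Centre of the pot's mouth, 90 mm above the bench.
- oil_bottle: Upright white plastic oil bottle, 60 mm diameter, 150 mm high; origin at the centre of its underside. Bystander.
- spanner: Flat steel spanner lying on the bench between the robot and the stand; bystander.
Things that resemble listed ones, but are neither listed nor needed, are in the scene too. What is shaped like the drift but yellow is not meant.

How it is judged:
On the way, in this order (a step that is already met when the one before it is completed fails the run):
1. the drift is drawn right out of its socket, its nose above the stand's upper sheet (z of drift_nose in the frame of stand above 0.078 m and contact force between the fingers and drift above 1 N), for 0.1 s.
2. the piston pin is pushed fully home with the drift (value of joint pin above 0.028 m and contact force between drift and piston above 1 N), for 0.05 s.
3. the held drift is lowered nose first into the pot, its nose at least 20 mm below the rim (z of drift_nose in the frame of pot below 0.07 m and horizontal distance between drift_nose and pot below 0.045 m and contact force between the fingers and drift above 1 N), for 0.1 s.
At the end, for the whole second after the job is handed in: Pin within 2 mm of its stop; drift at rest in the pot, its nose within 30 mm of the pot's underside; pot upright within 6 degrees, stand within 3; stand within 8 mm, the other two tools within 15 mm, and pot, oil bottle and spanner within 30 mm of where they were (value of joint pin above 0.028 m and z of drift_nose in the frame of pot below 0.03 m and horizontal distance between drift_nose and pot below 0.043 m and linear speed of drift below 0.03 m/s and angle between pot's own z axis and vertical below 0.1 rad and angle between stand's own z axis and vertical below 0.05 rad and distance of stand from where it was at the start of the episode below 0.008 m and distance of each of pot, oil_bottle, spanner from where it was at the start of the episode below 0.03 m and distance of each of punch_mid, awl_mid from where it was at the start of the episode below 0.015 m); the robot touches nothing.
It fails at once if the tool stand tips by more than 5 degrees or is dragged more than 8 mm (angle between stand's own z axis and vertical above 0.0873 rad or distance of stand from where it was at the start of the episode above 0.008 m).
It fails at once if another tool in the stand is moved by more than 15 mm (distance of any of punch_mid, awl_mid from where it was at the start of the episode above 0.015 m).
It fails at once if the gripper's fingers press on the piston or its pin (over 3 N) (contact force between the fingers and piston above 3 N).
It fails at once if the pot is tipped by more than 15 degrees or shifted more than 30 mm (angle between pot's own z axis and vertical above 0.26 rad or distance of pot from where it was at the start of the episode above 0.03 m).
It fails at once if the oil bottle or the spanner is moved by more than 30 mm (distance of any of oil_bottle, spanner from where it was at the start of the episode above 0.03 m).
It also fails if it takes over 50 s, if anything falls off the work surface, if the arm or the gripper's body presses on something with over 40 N, if the wrist force passes 120 N, or if a joint passes its speed limit or range.

## Robot

A 6-joint arm with a two-finger parallel gripper is mounted at the origin on the work surface. World frame = base frame: x ahead of the robot, y to its left, z up, the work surface at z = 0. Lengths are in m, angles in rad, forces in N, time in s.
With the tool pointing down it reaches from about 0.25 to 0.775 m from the base axis. Payload 4 kg.
Tool frame: the origin (TCP) lies midway between the tips of the shut fingers; the grasp point (between the pads) lies 19 mm behind it (robot.tcp_to_grasp is the distance from the TCP to the grasp point, in m); z points along the fingers, x is the direction in which the jaws open and shut, and the axes are right-handed (so a half turn about z gives the same grasp; the last joint's range is limited). The gripper opens to 94 mm and grips with 3 to 60 N. Pads are 16 mm wide; open, the fingers measure 119 mm over their backs; the gripper's body (75 mm by 177 mm) begins 78 mm behind the grasp point.
Start: joints at [-1.214, 0.087, 1.371, -0, 1.684, -0.103], TCP at [0.244, -0.493, 0.179] pointing down, gripper open.
Joint ranges: [-3.1, 3.1], [-0.76, 2.03], [0.27, 2.55], [-1.08, 4.22], [0.17, 2.65], [-2.57, 2.57]. Speed limits (rad/s): [2.79, 2.79, 3.14, 3.14, 3.14, 3.14].

## Interface

Orientations are given as [roll, pitch, yaw] about the fixed x, y, z axes, in that order (R = Rz(yaw) Ry(pitch) Rx(roll)).
In Python, from bench import get_obs, vision, robot gives the robot as it stands.
- The arm moves only by the tool servo_tool, never from a script. Its argument "targets" is text: rows parted by semicolons, each of 7 numbers parted by spaces: the opening, from 0 (shut) to 1 (fully open), then the shift along the tool's x, y, z as a fraction of full scale, then the turn, a rotation vector about the tool's x, y, z as a fraction of full scale. A call has 1 to 12 rows; each row is the pose to reach, as a shift and turn from the pose commanded when the call began, along the tool's axes at that moment, turning the shorter way round; what a row does not reach only later rows make up. Full scale, the value 1, is 0.25 m for a shift and pi rad for a turn. A row lasts 1/12 s, in which the tool goes at most 41.7 mm and 7.16 degrees, less where a joint would pass 70% of its speed; a pose out of reach is approached as far as the arm can. A call with a number of a shift or a turn outside -1 to 1 is refused whole. A call with a gripper value outside its range is refused whole. The fingers move at their own pace and stop on an object; the grip force is fixed at half the most. Time passes only in rows, so rows that repeat a pose let the fingers close. It gives the time, the measured TCP pose, the force and the opening at its end, in the units of the state.
- get_obs(): the state, without advancing time (a new reading comes with each control period).
- vision.snapshot(name): name is "scene" or "top" or "wrist"; returns a dict with "image" (420x560x3 uint8, red, green, blue), "mtx" (3x3 intrinsics, pixels), "world_from_camera" (4x4, takes a point from camera to world coordinates); the wrist camera has in their place "T_tool_cam" (4x4, takes a point from camera to tool coordinates, whose origin is the TCP and whose axes are the tool frame's). Camera axes: x right, y down, z forward; pixel columns grow to the right and rows downward; lengths in m; the calibration is good to about 2 mm. A picture is of the moment at which its call begins: read the wrist's pose just before it. There is no depth.
- robot.close_job(): hands the job in, once; it reports no verdict.
The state is a dict: "time": time; "joint_positions": joint angles; "qvel": joint speeds; "joint_torque": joint torques, N m; "tool_pos": TCP position; "ee_rot": TCP orientation; "wrist_force": force on the tool from outside, world axes, zero at the start; "wrist_torque": the same for the moment, N m; "width": finger opening in m.
Only numpy, scipy, OpenCV 4.12 (cv2) and the standard library are available. Lean on these libraries where they do the work, as an engineer would, in place of code of your own. Each camera call takes 0.05 s, during which the arm holds its last target.

## Working session

There is one attempt and no reset: what is moved stays moved. The work goes in short steps, Python scripts to look and compute and a tool call to move; the robot and the scene stay as the last step left them, time stands still between calls to the robot, and variables do not carry over. Pictures are saved under pics/ and viewed, and the job is handed in when it is done.

Besides the shell and the picture viewer there is one more tool, called as name(argument=value, ...) on one line, values as JSON. servo_tool: Moves the arm, as the interface text tells. Its arguments: {"type":"object","properties":{"targets":{"type":"string"}},"required":["targets"]}

```bash
ls; mkdir -p pics; python3 - <<'E'
from bench import get_obs, vision, robot
import cv2, numpy as np, json
np.set_printoptions(precision=4,suppress=True)
o=get_obs(); print(o)
import pickle
for n in ["scene","top","wrist"]:
    s=vision.snapshot(n); pickle.dump(s,open(f"pics/{n}0.pkl","wb"))
    cv2.imwrite(f"pics/{n}0.png",s["image"][:,:,::-1])
    print(n,s["mtx"].tolist(),s.get("world_from_camera",s.get("T_tool_cam")))
E
```

```text
pics
{'time': 0.0, 'joint_positions': array([-1.2141,  0.088 ,  1.3722, -0.    ,  1.6836, -0.1031]), 'qvel': array([ 0.0001,  0.0008,  0.0002,  0.0004,  0.0003, -0.0001]), 'joint_torque': array([ -0.0007, -34.0179, -30.2428,   0.0716,   0.033 ,  -0.0002]), 'tool_pos': array([ 0.2439, -0.4923,  0.1776]), 'ee_rot': array([-3.1414,  0.0022, -1.111 ]), 'wrist_force': array([ 0.3192,  0.3223, -0.0054]), 'wrist_torque': array([-0.0232, -0.0481,  0.0248]), 'width': 0.09405412933673811}
scene [[452.61667211038616, 0.0, 275.6210420633223], [0.0, 452.61667211038616, 216.12129286195952], [0.0, 0.0, 1.0]] [[-0.7611  0.4914 -0.4235  1.0112]
 [ 0.6487  0.5725 -0.5015  0.6272]
 [-0.004  -0.6564 -0.7544  0.9237]
 [ 0.      0.      0.      1.    ]]
top [[456.3191442661987, 0.0, 277.16948408550604], [0.0, 456.3191442661987, 205.49382643655798], [0.0, 0.0, 1.0]] [[-0.0229 -0.9854  0.1689  0.3683]
 [-0.9997  0.0234  0.001   0.0388]
 [-0.005  -0.1688 -0.9856  1.1854]
 [ 0.      0.      0.      1.    ]]
wrist [[320.1291310731814, 0.0, 281.19665756336514], [0.0, 320.1291310731814, 205.96413448345865], [0.0, 0.0, 1.0]] [[ 1.     -0.0006  0.0001  0.0007]
 [ 0.0005  0.9652  0.2614 -0.0754]
 [-0.0003 -0.2614  0.9652 -0.206 ]
 [ 0.      0.      0.      1.    ]]
```

View pics/scene0.png

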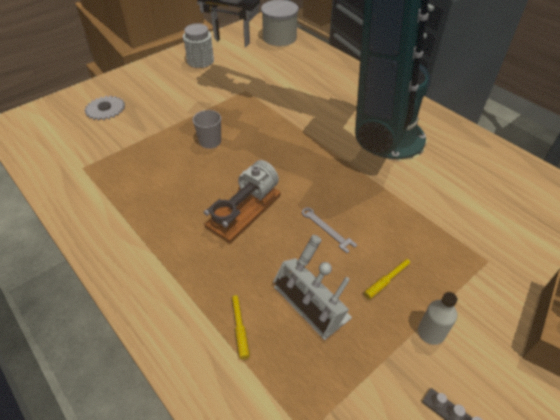

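View pics/top0.png

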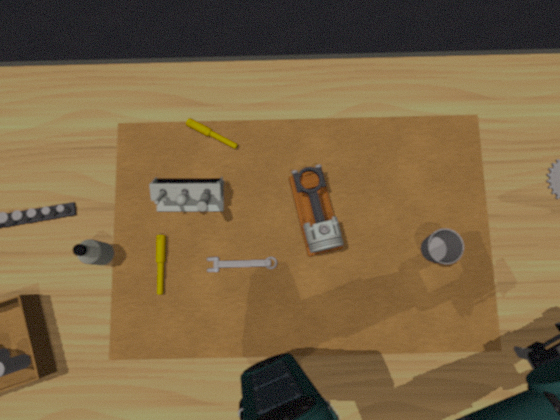

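View pics/wrist0.png

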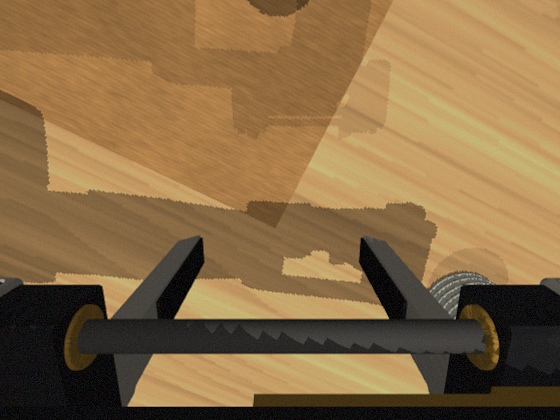

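The top view has +x up and +y left: stand about (187,196), piston crown about (323,232), pot about (445,247), spanner about (243,264). I'll enlarge the key areas.

```bash
python3 - <<'E'
import cv2
t=cv2.imread("pics/top0.png"); s=cv2.imread("pics/scene0.png")
cv2.imwrite("pics/c1.png",cv2.resize(t[160:230,135:245],None,fx=7,fy=7,interpolation=cv2.INTER_CUBIC))
cv2.imwrite("pics/c2.png",cv2.resize(s[220:345,255:365],None,fx=5,fy=4.8,interpolation=cv2.INTER_CUBIC))
a=cv2.resize(t[190:265,280:355],None,fx=5,fy=5,interpolation=cv2.INTER_CUBIC)
b=cv2.resize(t[210:285,405:480],None,fx=5,fy=5,interpolation=cv2.INTER_CUBIC)
cv2.imwrite("pics/c3.png",cv2.hconcat([a,b]))
a=cv2.resize(s[150:240,200:290],None,fx=4,fy=4,interpolation=cv2.INTER_CUBIC)
b=cv2.resize(s[80:170,165:255],None,fx=4,fy=4,interpolation=cv2.INTER_CUBIC)
cv2.imwrite("pics/c4.png",cv2.hconcat([a,b]))
E
```

```text
(no output)
```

View pics/c1.png

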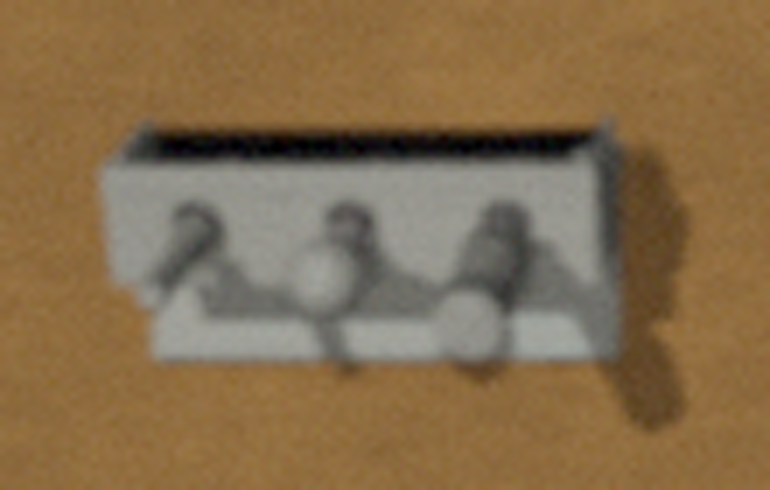

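View pics/c2.png

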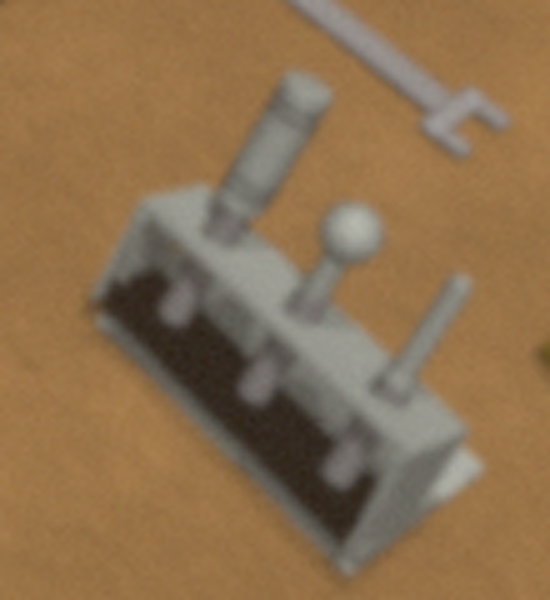

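View pics/c3.png

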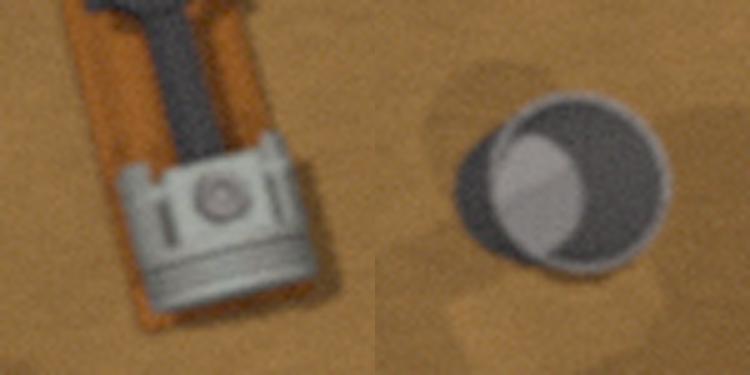

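View pics/c4.png

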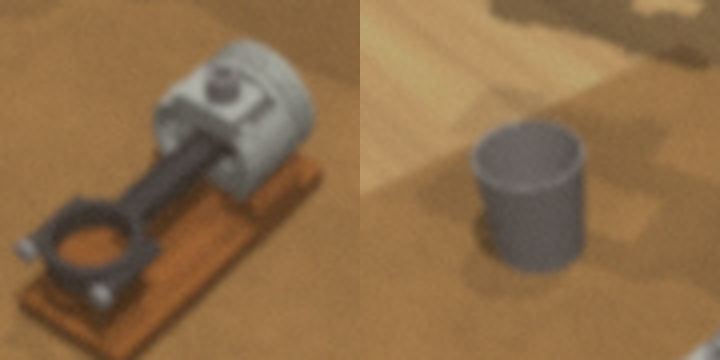

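```bash
cat > h.py <<'E'
import numpy as np, cv2, pickle
from scipy.spatial.transform import Rotation as Ro
np.set_printoptions(precision=4,suppress=True)
def ray(s,px,T=None):
    T=s["world_from_camera"] if T is None else T
    d=np.linalg.inv(s["mtx"])@[px[0],px[1],1.]
    d=T[:3,:3]@d
    return T[:3,3].copy(), d/np.linalg.norm(d)
def tri(rays):
    A=np.zeros((3,3));b=np.zeros(3)
    for o,d in rays:
        P=np.eye(3)-np.outer(d,d);A+=P;b+=P@o
    p=np.linalg.solve(A,b)
    return p,[np.linalg.norm(np.cross(d,p-o)) for o,d in rays]
def plane(r,z): o,d=r; return o+d*(z-o[2])/d[2]
def tool_T(o):
    T=np.eye(4);T[:3,:3]=Ro.from_euler('xyz',o["ee_rot"]).as_matrix();T[:3,3]=o["tool_pos"];return T
def ld(n): return pickle.load(open(f"pics/{n}.pkl","rb"))
E
python3 - <<'E'
from h import *
t=ld("top0");s=ld("scene0")
for n,a,b in [("drift_end",(202,206.4),(315.8,238)),("drift_mouth",(207.1,190.7),(300.4,268)),("pin",(324.4,229.4),(255.75,170)),("pot",(446,246.4),(207,118.25)),("awl",(181.3,199.2),(325.2,267.5))]:
    print(n,*tri([ray(t,a),ray(s,b)]))
# stand top sheet corners z=84mm
for c in [(105,168),(598,160),(612,355),(155,358),(112,282)]:
    p=(c[0]/7+135,c[1]/7+160); print(c,plane(ray(t,p),.084),plane(ray(t,p),0))
# socket holes on top plane
for c in [(197,212),(350,212),(507,210)]:
    p=(c[0]/7+135,c[1]/7+160); print(c,plane(ray(t,p),.08))
for p in [(442,247)]: print(plane(ray(t,p),.0))
for c in [(222,197)]: 
    p=(c[0]/5+280,c[1]/5+190); print([plane(ray(t,p),z) for z in(.117,.127)])
# block edges
E
```

```text
drift_end [0.5484 0.2143 0.1442] [np.float64(0.0004592388607226338), np.float64(0.000459238860722761)]
drift_mouth [0.5968 0.2157 0.0771] [np.float64(0.004011574463938551), np.float64(0.004011574463938464)]
pin [ 0.4914 -0.0697  0.1107] [np.float64(0.0012807361413547046), np.float64(0.0012807361413546539)]
pot [ 0.4463 -0.3616  0.0885] [np.float64(0.0011642411112518926), np.float64(0.0011642411112519303)]
awl [0.5717 0.2695 0.1141] [np.float64(0.0012282313294608488), np.float64(0.0012282313294608097)]
(105, 168) [0.6183 0.353  0.084 ] [0.6374 0.3769 0.    ]
(598, 160) [0.6171 0.1788 0.084 ] [0.636  0.1895 0.    ]
(612, 355) [0.5472 0.174  0.084 ] [0.5609 0.1844 0.    ]
(155, 358) [0.5499 0.3338 0.084 ] [0.5638 0.3563 0.    ]
(112, 282) [0.5773 0.3495 0.084 ] [0.5933 0.3732 0.    ]
(197, 212) [0.6025 0.3212 0.08  ]
(350, 212) [0.6012 0.267  0.08  ]
(507, 210) [0.6006 0.2115 0.08  ]
[ 0.4522 -0.3844  0.    ]
[array([ 0.4916, -0.0699,  0.117 ]), array([ 0.4905, -0.0689,  0.127 ])]
```

The drift is the thick, flat-ended tool in the -y socket (end at top (202,206), scene (316,238)). The awl is in the middle socket and the punch in the +y one. The stand's yaw is about 0, with its leaning side towards the robot. I'll write a helper that works out shifts and turns.

```bash
cat >> h.py <<'E'
import json
def Rtool(z,xh):
    z=np.array(z,float);z/=np.linalg.norm(z);x=np.array(xh,float);x-=z*(x@z);x/=np.linalg.norm(x)
    return np.column_stack([x,np.cross(z,x),z])
def getcmd():
    c=json.load(open("cmd.json"));return np.array(c["p"]),np.array(c["R"])
def setcmd(p,R): json.dump({"p":list(map(float,p)),"R":np.array(R).tolist()},open("cmd.json","w"))
def need(p,R):  # fractions
    p0,R0=getcmd()
    return np.r_[R0.T@(np.array(p)-p0)/.25, Ro.from_matrix(R0.T@R).as_rotvec()/np.pi]
def apply(f):
    p0,R0=getcmd();f=np.array(f,float)
    setcmd(p0+R0@f[:3]*.25, R0@Ro.from_rotvec(f[3:]*np.pi).as_matrix())
E
python3 - <<'E'
from h import *
setcmd([.244,-.493,.179],Ro.from_euler('xyz',[-np.pi,0,-1.111]).as_matrix())
Rv=Rtool([0,0,-1],[0,-1,0]); Rt=Rtool([.5,-.0075,-.866],[0.0,-1,0])
print(need([.35,-.26,.38],Rv)); apply(np.round(need([.35,-.26,.38],Rv),2)); print(getcmd())
print(need([.44,-.02,.36],Rt)); apply(np.round(need([.44,-.02,.36],Rt),2)); print(getcmd())
E
```

```text
[-0.647  -0.7936 -0.804  -0.      0.      0.1464]
(array([ 0.3489, -0.2597,  0.379 ]), array([[-0.0114, -0.9999,  0.    ],
       [-0.9999,  0.0114,  0.    ],
       [-0.    , -0.    , -1.    ]]))
[-0.963  -0.3535  0.076   0.1667  0.0014 -0.0029]
(array([ 0.4391, -0.0207,  0.359 ]), array([[-0.0114, -0.8607,  0.509 ],
       [-0.9999,  0.0098, -0.0058],
       [-0.    , -0.509 , -0.8607]]))
```

servo_tool(targets="1 -0.1 -0.1 -0.4 0 0 0.05; 1 -0.65 -0.79 -0.8 0 0 0.15; 1 -0.65 -0.79 -0.8 0 0 0.15; 1 -0.65 -0.79 -0.8 0 0 0.15; 1 -0.65 -0.79 -0.8 0 0 0.15; 1 -0.65 -0.79 -0.8 0 0 0.15; 1 -0.65 -0.79 -0.8 0 0 0.15; 1 -0.65 -0.79 -0.8 0 0 0.15; 1 -0.65 -0.79 -0.8 0 0 0.15; 1 -0.65 -0.79 -0.8 0 0 0.15; 1 -0.65 -0.79 -0.8 0 0 0.15")

```text
time: 1.07
tool_pos: [0.3488, -0.2599, 0.3778]
ee_rot: [3.14, 0.0, -1.582]
wrist_force: [0.8, 0.2, -0.2]
width: 0.0939
```

servo_tool(targets="0.45 -0.96 -0.36 0.08 0.17 0 0; 0.45 -0.96 -0.36 0.08 0.17 0 0; 0.45 -0.96 -0.36 0.08 0.17 0 0; 0.45 -0.96 -0.36 0.08 0.17 0 0; 0.45 -0.96 -0.36 0.08 0.17 0 0; 0.45 -0.96 -0.36 0.08 0.17 0 0; 0.45 -0.96 -0.36 0.08 0.17 0 0; 0.45 -0.96 -0.36 0.08 0.17 0 0; 0.45 -0.96 -0.36 0.08 0.17 0 0; 0.45 -0.96 -0.36 0.08 0.17 0 0")

```text
time: 1.9
tool_pos: [0.4416, -0.0225, 0.3573]
ee_rot: [-2.61, -0.0, -1.585]
wrist_force: [-0.8, -0.1, -0.3]
width: 0.0421
```

```bash
python3 - <<'E'
from h import *
p0,R0=getcmd()
setcmd([.244,-.493,.179],Ro.from_euler('xyz',[-np.pi,0,-1.111]).as_matrix())
apply([-.65,-.79,-.8,0,0,.15]);apply([-.96,-.36,.08,.17,0,0]);print(getcmd())
Rt=Rtool([.5,-.0075,-.866],[0.0,-1,0])
print(need([.483,.213,.262],Rt))
E
```

```text
(array([ 0.4416, -0.0208,  0.359 ]), array([[-0.0114, -0.8607,  0.509 ],
       [-0.9999,  0.0098, -0.0058],
       [-0.    , -0.509 , -0.8607]]))
[-0.9369  0.0642  0.4128 -0.0033  0.0005 -0.0032]
```

servo_tool(targets="0.45 -0.94 0.065 0.41 -0.0033 0.0005 -0.0032; 0.45 -0.94 0.065 0.41 -0.0033 0.0005 -0.0032; 0.45 -0.94 0.065 0.41 -0.0033 0.0005 -0.0032; 0.45 -0.94 0.065 0.41 -0.0033 0.0005 -0.0032; 0.45 -0.94 0.065 0.41 -0.0033 0.0005 -0.0032; 0.45 -0.94 0.065 0.41 -0.0033 0.0005 -0.0032; 0.45 -0.94 0.065 0.41 -0.0033 0.0005 -0.0032; 0.45 -0.94 0.065 0.41 -0.0033 0.0005 -0.0032; 0.45 -0.94 0.065 0.41 -0.0033 0.0005 -0.0032; 0.45 -0.94 0.065 0.41 -0.0033 0.0005 -0.0032")

```text
time: 2.73
tool_pos: [0.4838, 0.2113, 0.2635]
ee_rot: [-2.616, -0.006, -1.579]
wrist_force: [-0.3, -0.5, 0.1]
width: 0.0422
```

```bash
python3 - <<'E'
from h import *
from bench import get_obs,vision
apply([-.94,.065,.41,-.0033,.0005,-.0032]); print(getcmd())
o=get_obs(); print(o["tool_pos"],o["ee_rot"],o["joint_positions"],o["width"])
s=vision.snapshot("wrist"); s["T"]=tool_T(o)@s["T_tool_cam"]; pickle.dump(s,open("pics/w1.pkl","wb")); cv2.imwrite("pics/w1.png",s["image"][:,:,::-1])
E
```

```text
(array([0.4825, 0.2138, 0.2625]), array([[-0.0036, -0.866 ,  0.5   ],
       [-1.    , -0.0001, -0.0073],
       [ 0.0064, -0.5001, -0.866 ]]))
[0.4838 0.2113 0.2635] [-2.6163 -0.0065 -1.5787] [ 0.4746 -0.3393  1.6839 -0.2471  1.3322  2.0531] 0.042207181159412056
```

View pics/w1.png

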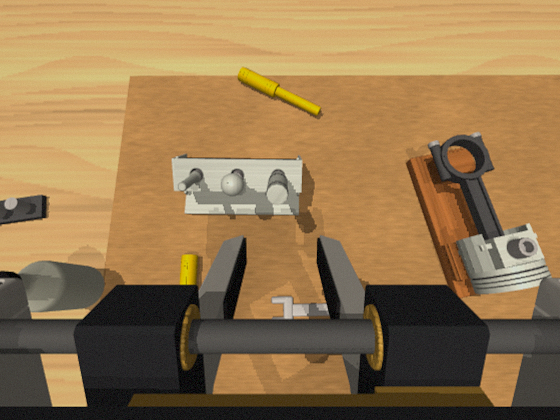

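Drift end face is near (277,193) and its shank runs up to (280,175), almost end-on to the tool. The pin is at about (527,247). Zooming in.

```bash
python3 - <<'E'
import cv2
t=cv2.imread("pics/w1.png")
cv2.imwrite("pics/c5.png",cv2.resize(t[145:225,165:310],None,fx=5.5,fy=5.5,interpolation=cv2.INTER_CUBIC))
cv2.imwrite("pics/c6.png",cv2.resize(t[220:300,450:560],None,fx=6,fy=6,interpolation=cv2.INTER_CUBIC))
E
```

```text
(no output)
```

View pics/c5.png

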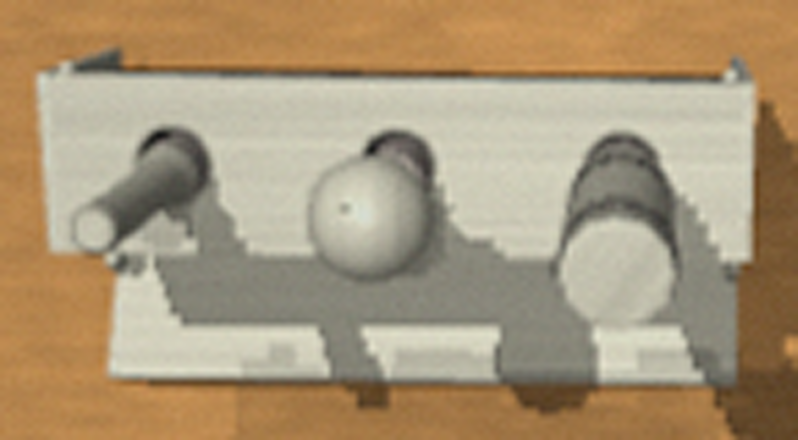

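View pics/c6.png

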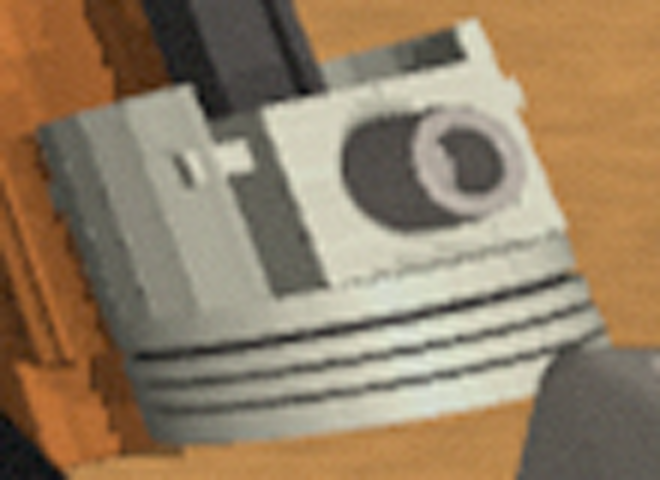

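```bash
python3 - <<'E'
from h import *
t=ld("top0");s=ld("scene0");w=ld("w1")
W=lambda c:ray(w,(c[0]/5.5+165,c[1]/5.5+145),w["T"])
for n,a,b,c in [("drift_end",(202,206.4),(315.8,238),(616,270)),("awl",(181.3,199.2),(325.2,267.5),(368,217))]:
    for rs in ([ray(t,a),ray(s,b),W(c)],[ray(t,a),W(c)],[ray(s,b),W(c)]): print(n,*tri(rs))
P=ray(w,(528.3,247),w["T"])
print("pin",tri([ray(t,(324.4,229.4)),P]),tri([ray(t,(324.4,229.4)),ray(s,(255.75,170)),P]))
print("end on z.149",plane(W((616,270)),.149),plane(ray(t,(202,206.4)),.149),plane(ray(s,(315.8,238)),.149))
for c in [(40,73),(752,82),(618,165),(398,165),(172,163)]: print(c,plane(W(c),.084),plane(W(c),.08))
for c in [(110,376),(735,380)]: print(c,plane(W(c),.0),plane(W(c),.02))
E
```

```text
drift_end [0.5486 0.2141 0.1444] [np.float64(0.00017557980539079386), np.float64(0.0007872494444273194), np.float64(0.0006351112579880947)]
drift_end [0.5483 0.2136 0.1468] [np.float64(5.568233542968017e-05), np.float64(5.5682335429836454e-05)]
drift_end [0.5486 0.2142 0.1446] [np.float64(0.0007072281929136955), np.float64(0.0007072281929137485)]
awl [0.5714 0.269  0.1132] [np.float64(0.0012578327785540716), np.float64(0.0014910424174026417), np.float64(0.0009751382606347232)]
awl [0.5737 0.2696 0.1064] [np.float64(0.000640755738224741), np.float64(0.0006407557382248653)]
awl [0.5707 0.2689 0.1127] [np.float64(0.001040507288916446), np.float64(0.0010405072889164211)]
pin (array([ 0.4917, -0.0696,  0.1206]), [np.float64(0.00046183430499440126), np.float64(0.0004618343049944962)]) (array([ 0.4921, -0.07  ,  0.1145]), [np.float64(0.0002274316773636964), np.float64(0.003573413370707377), np.float64(0.003480883719600156)])
end on z.149 [0.5476 0.2136 0.149 ] [0.5478 0.2131 0.149 ] [0.5509 0.2172 0.149 ]
(40, 73) [0.6182 0.3528 0.084 ] [0.62   0.3542 0.08  ]
(752, 82) [0.615  0.1807 0.084 ] [0.6167 0.1804 0.08  ]
(618, 165) [0.5938 0.2132 0.084 ] [0.5953 0.2132 0.08  ]
(398, 165) [0.5941 0.2657 0.084 ] [0.5956 0.2663 0.08  ]
(172, 163) [0.5949 0.3196 0.084 ] [0.5964 0.3206 0.08  ]
(110, 376) [0.5633 0.3559 0.    ] [0.5584 0.3499 0.02  ]
(735, 380) [0.561 0.181 0.   ] [0.5562 0.1823 0.02  ]
```

```bash
python3 - <<'E'
from h import *
from bench import get_obs
o=get_obs(); print(o["tool_pos"],o["ee_rot"],o["time"])
Rt=Rtool([.5,-.007,-.866],[0.0,-1,0])
g=np.array([.5725,.2133,.1064]); a=np.array([-.5,.007,.866])
# command includes measured bias
p0,R0=getcmd(); b=p0-o["tool_pos"]; print(b)
print(need(g+.065*a+b,Rt@ (Ro.from_euler('xyz',o["ee_rot"]).as_matrix().T@R0)))
E
```

```text
[0.4837 0.2114 0.2639] [-2.6156 -0.0058 -1.5788] 2.7833
[-0.0012  0.0023 -0.0014]
[-0.0127  0.0074  0.4633 -0.0008 -0.0006 -0.0013]
```

servo_tool(targets="0.45 -0.005 0.004 0.15 0 0 0; 0.45 -0.013 0.007 0.28 -0.001 -0.001 -0.001; 0.45 -0.013 0.007 0.4 -0.001 -0.001 -0.001; 0.45 -0.013 0.007 0.463 -0.001 -0.001 -0.001; 0.45 -0.013 0.007 0.463 -0.001 -0.001 -0.001; 0.45 -0.013 0.007 0.463 -0.001 -0.001 -0.001; 0.45 -0.013 0.007 0.463 -0.001 -0.001 -0.001")

```text
time: 3.37
tool_pos: [0.54, 0.2155, 0.1639]
ee_rot: [-2.617, -0.004, -1.572]
wrist_force: [0.1, -0.2, 1.2]
width: 0.0423
```

```bash
python3 - <<'E'
from h import *
from bench import get_obs,vision
apply([-.013,.007,.463,-.001,-.001,-.001]); print(getcmd())
o=get_obs(); print(o["tool_pos"],o["ee_rot"],o["joint_positions"],o["width"])
s=vision.snapshot("wrist"); s["T"]=tool_T(o)@s["T_tool_cam"]; pickle.dump(s,open("pics/w2.pkl","wb")); cv2.imwrite("pics/w2.png",s["image"][:,:,::-1])
E
```

```text
(array([0.5389, 0.2162, 0.1614]), array([[ 0.0007, -0.8676,  0.4973],
       [-1.    , -0.0033, -0.0042],
       [ 0.0053, -0.4973, -0.8676]]))
[0.54   0.2155 0.1639] [-2.6174 -0.0039 -1.5719] [ 0.416  -0.2035  1.7764 -0.2337  1.095   2.044 ] 0.042252029084674805
```

View pics/w2.png

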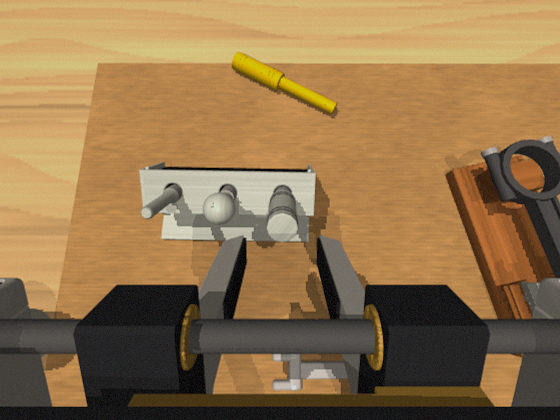

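Drift end face is at about (282,226), well centred between the finger tips (245 and 318). Now the end's offset in the tool frame.

```bash
python3 - <<'E'
from h import *
import cv2
w=ld("w2"); im=cv2.imread("pics/w2.png")
cv2.imwrite("pics/c7.png",cv2.resize(im[165:255,190:345],None,fx=5,fy=5,interpolation=cv2.INTER_CUBIC))
T=w["T_tool_cam"]
for px in [(282.5,226),(282.5,228)]:
    o,d=ray(w,px,T)
    for z in (.005,.011,.017): print(px,o+d*(z-o[2])/d[2])
t=ld("top0")
print(tri([ray(w,(282.5,226),w["T"]),ray(t,(202,206.4))]))
E
```

```text
(282.5, 226) [ 0.0019 -0.0042  0.005 ]
(282.5, 226) [ 0.0019 -0.0022  0.011 ]
(282.5, 226) [ 0.0019 -0.0002  0.017 ]
(282.5, 228) [ 0.0019 -0.0028  0.005 ]
(282.5, 228) [ 0.0019 -0.0007  0.011 ]
(282.5, 228) [0.0019 0.0014 0.017 ]
(array([0.5485, 0.2134, 0.1477]), [np.float64(0.00045145144685352175), np.float64(0.0004514514468535584)])
```

View pics/c7.png

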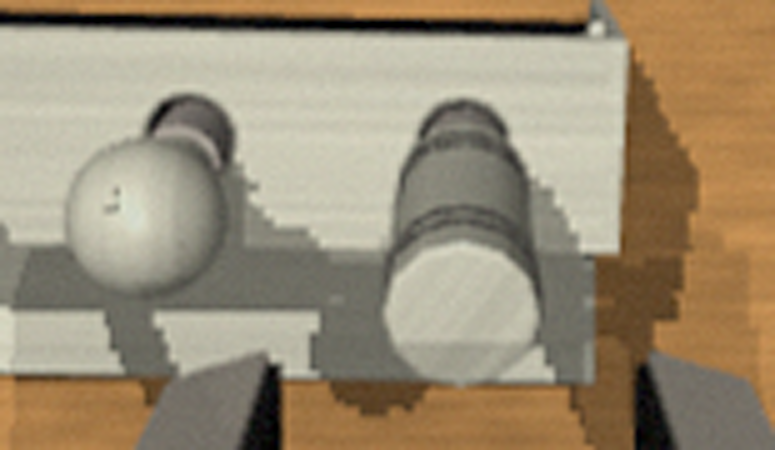

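servo_tool(targets="0.45 0.006 -0.004 0.04 0 0 0; 0.45 0.006 -0.004 0.1 0 0 0; 0.45 0.006 -0.004 0.16 0 0 0; 0.45 0.006 -0.004 0.22 0 0 0; 0.45 0.006 -0.004 0.265 0 0 0; 0.45 0.006 -0.004 0.265 0 0 0; 0.45 0.006 -0.004 0.265 0 0 0; 0.45 0.006 -0.004 0.265 0 0 0")

```text
time: 4.08
tool_pos: [0.5732, 0.2147, 0.1053]
ee_rot: [-2.619, -0.005, -1.57]
wrist_force: [-0.5, 0.8, -0.1]
width: 0.0426
```

```bash
python3 - <<'E'
from h import *
from bench import get_obs,vision
apply([.006,-.004,.265,0,0,0]); print(getcmd())
o=get_obs(); print(o["tool_pos"],o["ee_rot"],o["wrist_force"],o["width"])
s=vision.snapshot("wrist"); s["T"]=tool_T(o)@s["T_tool_cam"]; pickle.dump(s,open("pics/w3.pkl","wb")); cv2.imwrite("pics/w3.png",s["image"][:,:,::-1])
E
```

```text
(array([0.5727, 0.2144, 0.1044]), array([[ 0.0007, -0.8676,  0.4973],
       [-1.    , -0.0033, -0.0042],
       [ 0.0053, -0.4973, -0.8676]]))
[0.5732 0.2147 0.1053] [-2.6195 -0.0048 -1.5699] [-0.5015  0.7817 -0.1403] 0.0425679661896156
```

View pics/w3.png

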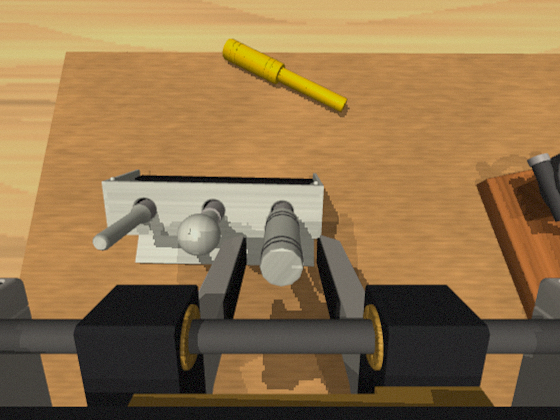

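The drift handle lies between the pads and is centred to about 1 mm. The awl ball stays outside the left finger. Closing.

servo_tool(targets="0.3 0 0 0 0 0 0; 0.26 0 0 0 0 0 0; 0.2 0 0 0 0 0 0; 0.1 0 0 0 0 0 0; 0 0 0 0 0 0 0; 0 0 0 0 0 0 0")

```text
time: 4.63
tool_pos: [0.5729, 0.2146, 0.1048]
ee_rot: [-2.62, -0.005, -1.57]
wrist_force: [-2.2, -0.7, 2.9]
width: 0.0233
```

```bash
python3 - <<'E'
from h import *
from bench import get_obs,vision
o=get_obs(); print(o["tool_pos"],o["ee_rot"],o["wrist_force"],o["wrist_torque"],o["width"])
t0=ld("top0")["image"].astype(int); s=vision.snapshot("scene")["image"]
cv2.imwrite("pics/s2.png",cv2.resize(s[200:345,235:385,::-1],None,fx=4,fy=4,interpolation=cv2.INTER_CUBIC))
E
```

```text
[0.5729 0.2146 0.1048] [-2.6202 -0.0051 -1.57  ] [-2.1916 -0.6939  2.9388] [-0.0127  0.252  -0.0378] 0.023263547709409842
```

View pics/s2.png

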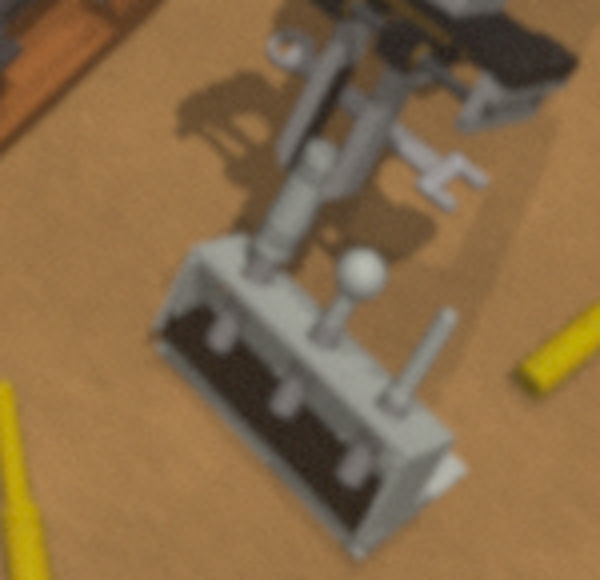

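servo_tool(targets="0 0 0 -0.01 0 0 0; 0 0 0 -0.03 0 0 0; 0 0 0 -0.06 0 0 0; 0 0 0 -0.09 0 0 0; 0 0 0 -0.12 0 0 0; 0 0 0 -0.15 0 0 0")

```text
time: 5.18
tool_pos: [0.5532, 0.2145, 0.1371]
ee_rot: [-2.622, -0.006, -1.57]
wrist_force: [-0.6, 0.4, -1.5]
width: 0.0233
```

```bash
python3 - <<'E'
from h import *
from bench import get_obs,vision
apply([0,0,-.15,0,0,0])
o=get_obs(); print(o["tool_pos"],o["ee_rot"],o["wrist_force"],o["wrist_torque"],o["width"])
s=vision.snapshot("scene")["image"]
cv2.imwrite("pics/s3.png",cv2.resize(s[200:345,235:385,::-1],None,fx=4,fy=4,interpolation=cv2.INTER_CUBIC))
E
```

```text
[0.5532 0.2145 0.1371] [-2.6222 -0.0055 -1.5702] [-0.5537  0.3563 -1.5105] [0.0623 0.3789 0.0244] 0.023312600284880008
```

View pics/s3.png

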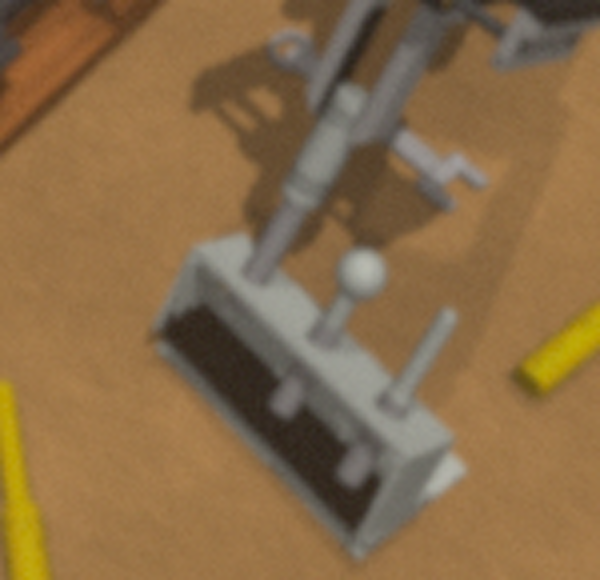

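The drift is sliding out: the stand's corners are unmoved at crop (160,345), (358,552) and (455,440), and the force is about the drift's own weight. Continuing straight.

servo_tool(targets="0 0 0 -0.03 0 0 0; 0 0 0 -0.06 0 0 0; 0 0 0 -0.1 0 0 0; 0 0 0 -0.14 0 0 0; 0 0 0 -0.18 0 0 0; 0 0 0 -0.22 0 0 0; 0 0 0 -0.26 0 0 0; 0 0 0 -0.3 0 0 0; 0 0 0 -0.36 0 0 0; 0 0 0 -0.42 0 0 0; 0 0 0 -0.48 0 0 0; 0 0 0 -0.48 0 0 0")

```text
time: 6.23
tool_pos: [0.4949, 0.216, 0.2457]
ee_rot: [-2.615, -0.002, -1.569]
wrist_force: [1.3, 0.3, -1.0]
width: 0.0231
```

```bash
python3 - <<'E'
from h import *
from bench import get_obs,vision
apply([0,0,-.48,0,0,0])
o=get_obs(); print(o["tool_pos"],o["ee_rot"],o["wrist_force"],o["wrist_torque"],o["width"])
s=vision.snapshot("scene"); pickle.dump(s,open("pics/s4.pkl","wb"));s=s["image"]
cv2.imwrite("pics/s4.png",cv2.resize(s[170:345,215:385,::-1],None,fx=3.4,fy=3.4,interpolation=cv2.INTER_CUBIC))
s=vision.snapshot("wrist"); s["T"]=tool_T(o)@s["T_tool_cam"]; pickle.dump(s,open("pics/w4.pkl","wb")); cv2.imwrite("pics/w4.png",s["image"][:,:,::-1])
E
```

```text
[0.4949 0.216  0.2457] [-2.6146 -0.0023 -1.5693] [ 1.2507  0.2894 -0.9908] [0.0503 0.3269 0.0157] 0.02305692720092524
```

View pics/s4.png

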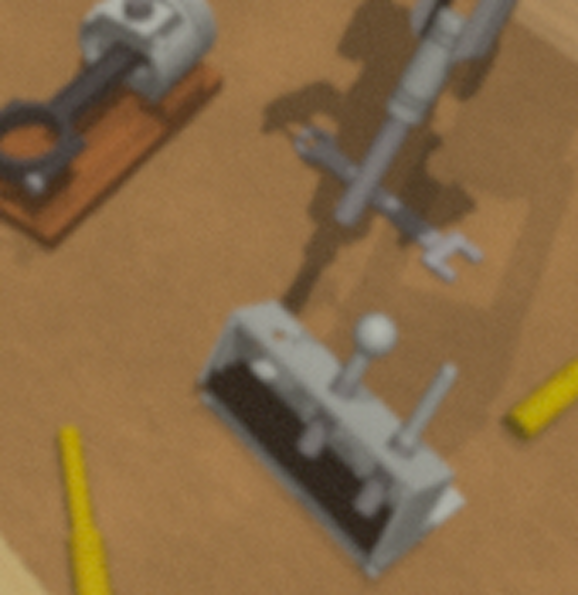

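View pics/w4.png

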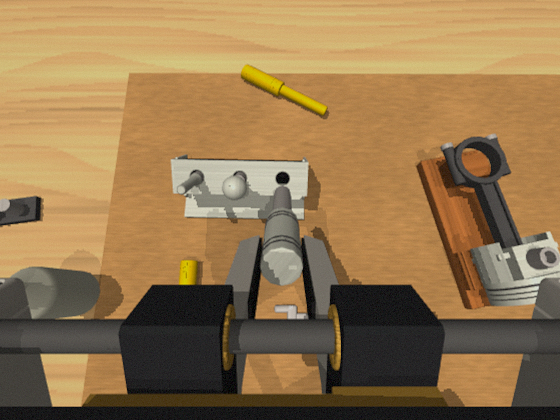

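The drift is clear and gripped, and the stand is undisturbed. Next, the drift's actual pose in the gripper, from the nose and end in the wrist view.

```bash
python3 - <<'E'
from h import *
im=cv2.imread("pics/w4.png")
cv2.imwrite("pics/c8.png",cv2.resize(im[170:295,240:325],None,fx=6,fy=6,interpolation=cv2.INTER_CUBIC))
w=ld("w4");T=np.linalg.inv(w["T_tool_cam"])
def pr(p): q=w["mtx"]@(T[:3,:3]@p+T[:3,3]); return q[:2]/q[2]
for z in (.101,.021,-.049): print(z,pr(np.array([0,0,z])),6*(pr(np.array([0,0,z]))-[240,170]))
E
```

```text
0.101 [280.1621 198.8056] [240.9728 172.8333]
0.021 [279.9007 224.5011] [239.4042 327.0065]
-0.049 [279.4786 265.9865] [236.8716 575.9192]
```

View pics/c8.png

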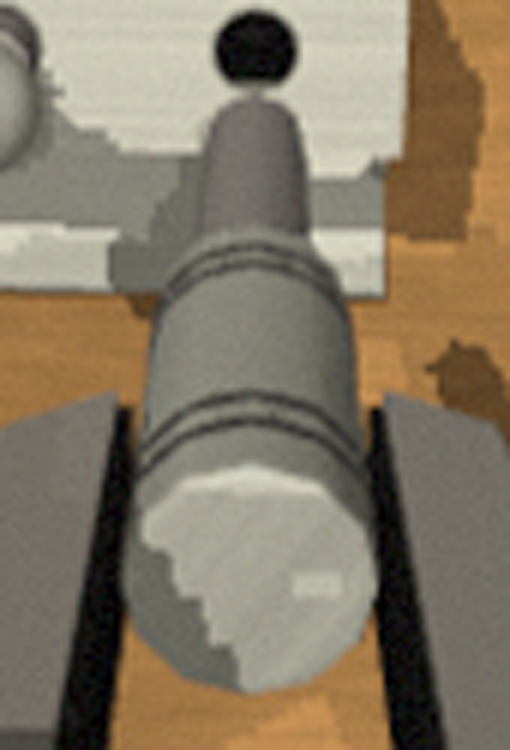

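```bash
python3 - <<'E'
from h import *
d=np.array([0,-.033,1]);d/=np.linalg.norm(d)
# R d=(0,0,-1), R x=(0,-1,0)
A=np.column_stack([[1,0,0],np.cross(d,[1,0,0]),d]); B=np.column_stack([[0,-1,0],np.cross([0,0,-1],[0,-1,0]),[0,0,-1]])
R=B@A.T; np.save("Rdown.npy",R); print(R)
nt=np.array([0,-.004,.101])
N=np.array([.4915,-.0695,.165]); p2=N-R@nt; print(p2)
print(getcmd())
f1=need([.49,.06,.30],R); print(f1); apply(np.round(f1,3)); f2=need(p2,R); print(f2); apply(np.round(f2,3)); print(getcmd())
E
```

```text
[[ 0.     -0.9995 -0.033 ]
 [-1.      0.      0.    ]
 [ 0.      0.033  -0.9995]]
[ 0.4908 -0.0695  0.2661]
(array([0.4944, 0.2151, 0.241 ]), array([[ 0.0007, -0.8676,  0.4973],
       [-1.    , -0.0033, -0.0042],
       [ 0.0053, -0.4973, -0.8676]]))
[ 0.6214 -0.1001 -0.2107 -0.1762 -0.0016  0.0006]
[ 0.5186 -0.0084  0.1349 -0.0002  0.0005 -0.0002]
(array([ 0.4907, -0.0696,  0.2661]), array([[-0.0008, -0.9995, -0.0324],
       [-1.    ,  0.0007,  0.0015],
       [-0.0015,  0.0324, -0.9995]]))
```

servo_tool(targets="0 0.05 -0.03 -0.1 -0.02 0 0; 0 0.2 -0.06 -0.2 -0.06 0 0; 0 0.35 -0.1 -0.21 -0.1 -0.001 0; 0 0.5 -0.1 -0.21 -0.14 -0.001 0; 0 0.621 -0.1 -0.211 -0.176 -0.002 0.001; 0 0.621 -0.1 -0.211 -0.176 -0.002 0.001; 0 0.621 -0.1 -0.211 -0.176 -0.002 0.001")

```text
time: 6.92
tool_pos: [0.4917, 0.058, 0.2957]
ee_rot: [3.102, 0.001, -1.576]
wrist_force: [-0.7, 0.7, -1.6]
width: 0.0231
```

servo_tool(targets="0 0.1 -0.008 0.02 0 0 0; 0 0.22 -0.008 0.05 0 0 0; 0 0.34 -0.008 0.08 0 0 0; 0 0.44 -0.008 0.11 0 0 0; 0 0.519 -0.008 0.135 0 0 0; 0 0.519 -0.008 0.135 0 0 0; 0 0.519 -0.008 0.135 0 0 0; 0 0.519 -0.008 0.135 0 0 0")

```text
time: 7.58
tool_pos: [0.4906, -0.0679, 0.2664]
ee_rot: [3.111, 0.002, -1.57]
wrist_force: [0.0, -0.4, -0.9]
width: 0.0236
```

```bash
python3 - <<'E'
from h import *
from bench import get_obs,vision
setcmd([.4944,.2151,.241],np.array([[ 0.0007, -0.8676,  0.4973],[-1.    , -0.0033, -0.0042],[ 0.0053, -0.4973, -0.8676]]))
apply([.621,-.1,-.211,-.176,-.002,.001]);apply([.519,-.008,.135,0,0,0]);print(getcmd())
o=get_obs(); print(o["tool_pos"],o["ee_rot"],o["wrist_force"],o["wrist_torque"],o["width"],o["joint_positions"],o["time"])
for n in ("wrist","scene","top"):
    s=vision.snapshot(n)
    if n=="wrist": s["T"]=tool_T(o)@s["T_tool_cam"]
    pickle.dump(s,open(f"pics/{n}5.pkl","wb")); cv2.imwrite(f"pics/{n}5.png",s["image"][:,:,::-1])
t=cv2.imread("pics/scene5.png"); cv2.imwrite("pics/c9.png",cv2.resize(t[90:240,190:340],None,fx=4,fy=4,interpolation=cv2.INTER_CUBIC))
E
```

```text
(array([ 0.4908, -0.0695,  0.266 ]), array([[-0.0008, -0.9995, -0.0324],
       [-1.    ,  0.0007,  0.0015],
       [-0.0015,  0.0324, -0.9995]]))
[ 0.4906 -0.0679  0.2664] [ 3.1109  0.0018 -1.5697] [ 0.003  -0.4168 -0.939 ] [0.0497 0.0176 0.0318] 0.02362229407127425 [-0.2476 -0.0099  1.2993 -0.0061  1.8824  1.3203] 7.5833
```

View pics/wrist5.png

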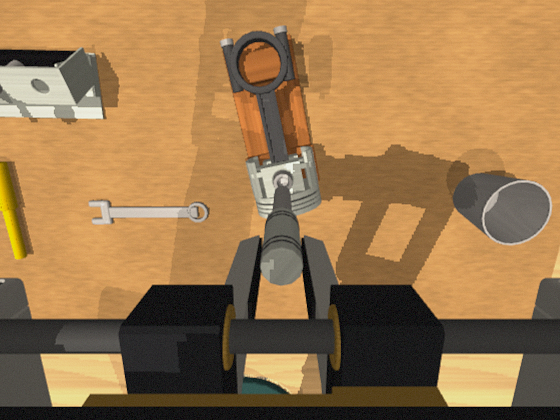

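View pics/c9.png

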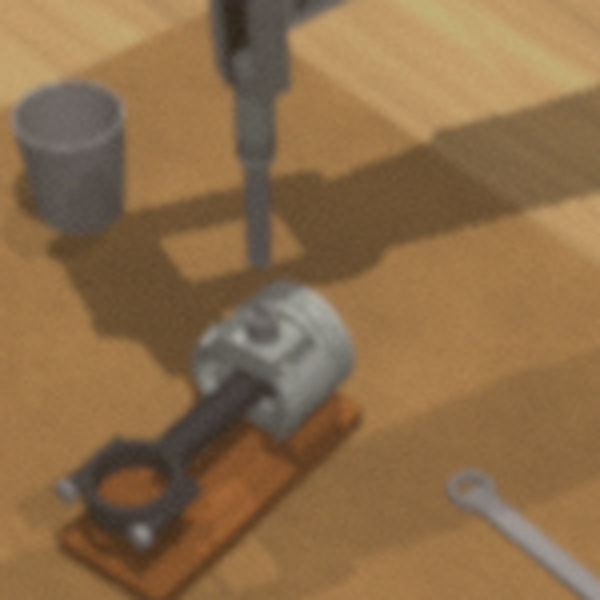

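View pics/top5.png

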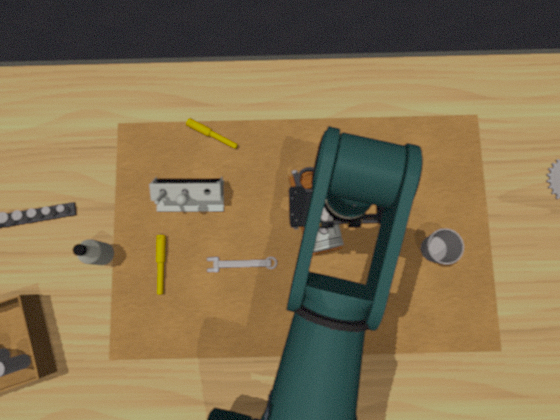

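```bash
python3 - <<'E'
from h import *
im=cv2.imread("pics/wrist5.png")
cv2.imwrite("pics/c10.png",cv2.resize(im[140:240,235:335],None,fx=6,fy=6,interpolation=cv2.INTER_CUBIC))
im=cv2.imread("pics/scene5.png")
cv2.imwrite("pics/c11.png",cv2.resize(im[120:200,215:295],None,fx=8,fy=8,interpolation=cv2.INTER_CUBIC)[:600])
w=ld("wrist5");T=np.linalg.inv(w["T_tool_cam"])
def pr(p): q=w["mtx"]@(T[:3,:3]@np.array(p)+T[:3,3]); return 6*(q[:2]/q[2]-[235,140])
print(pr([0,-.004,.101]),pr([0,-0.0007,.021]))
E
```

```text
[271.4931 329.1019] [269.9879 501.6073]
```

View pics/c10.png

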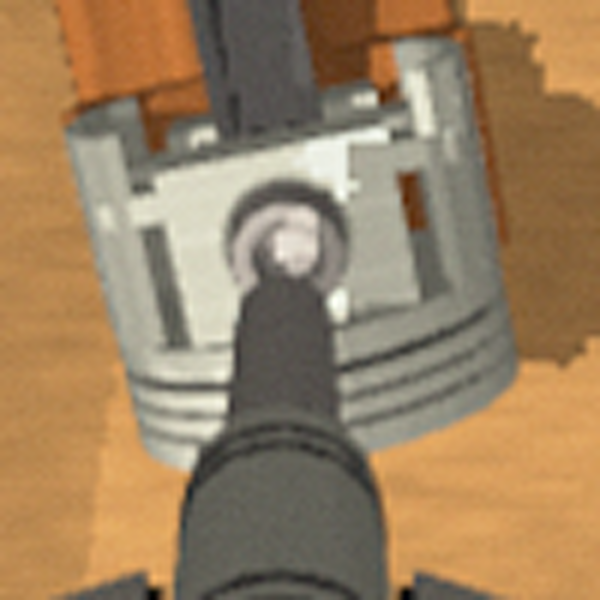

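View pics/c11.png

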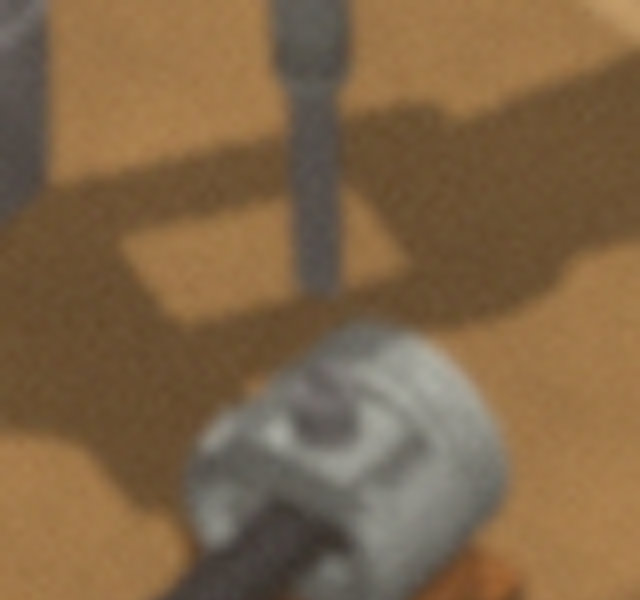

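```bash
python3 - <<'E'
from h import *
w=ld("wrist5");s=ld("scene5")
Tw=w["T"]; 
W=lambda c:ray(w,(c[0]/6+235,c[1]/6+140),Tw)
S=lambda c:ray(s,(c[0]/8+215,c[1]/8+120))
for zn in (.162,.165,.168): print("nose",zn,plane(W((287,319)),zn),plane(S((318,288)),zn))
for zp in (.117,.122,.127): print("pin",zp,plane(W((290.5,257)),zp),plane(S((325,397)),zp))
Ti=np.linalg.inv(s["world_from_camera"])
def prs(p): q=s["mtx"]@(Ti[:3,:3]@np.array(p)+Ti[:3,3]); return 8*(q[:2]/q[2]-[215,120])
n=np.array([.4915,-.0695,.165]); print(prs(n),prs(n+[0,0,.08]),prs(n+[0.01,0,.08]),prs(n+[0,.01,.08]))
print(prs([.4917,-.0696,.117]),prs([.4917,-.0696,.127]))
Twi=np.linalg.inv(Tw)
def prw(p): q=w["mtx"]@(Twi[:3,:3]@np.array(p)+Twi[:3,3]); return 6*(q[:2]/q[2]-[235,140])
n=plane(W((287,319)),.165)
print(prw(n),prw(n+[0,0,.08]),prw(n+[0,0,.15]))
E
```

```text
nose 0.162 [ 0.4923 -0.0702  0.162 ] [ 0.4932 -0.0664  0.162 ]
nose 0.165 [ 0.4931 -0.0702  0.165 ] [ 0.4952 -0.0637  0.165 ]
nose 0.168 [ 0.4939 -0.0702  0.168 ] [ 0.4973 -0.061   0.168 ]
pin 0.117 [ 0.4926 -0.071   0.117 ] [ 0.494  -0.0646  0.117 ]
pin 0.122 [ 0.4938 -0.071   0.122 ] [ 0.4972 -0.0603  0.122 ]
pin 0.127 [ 0.4949 -0.071   0.127 ] [ 0.5004 -0.056   0.127 ]
[315.7363 273.5298] [305.2244  70.0687] [278.9351  83.8383] [326.2069  86.0706]
[320.8544 385.714 ] [319.6733 362.9381]
[287. 319.] [289.2736 481.7907] [292.9288 743.5038]
```

Nose and pin are aligned to within 1 mm: the wrist view gives nose (.4931,-.0702) and pin (.4928,-.0710), and the scene view agrees to about 0.5 mm sideways. Descending vertically.

servo_tool(targets="0 0.003 -0.001 0.04 0 0 0; 0 0.003 -0.003 0.08 0 0 0; 0 0.003 -0.004 0.12 0 0 0; 0 0.003 -0.005 0.15 0 0 0; 0 0.003 -0.005 0.16 0 0 0; 0 0.003 -0.005 0.16 0 0 0")

```text
time: 8.23
tool_pos: [0.49, -0.07, 0.2241]
ee_rot: [3.106, 0.002, -1.572]
wrist_force: [-0.5, -0.1, -2.2]
width: 0.0234
```

```bash
python3 - <<'E'
from h import *
from bench import get_obs,vision
apply([.003,-.005,.16,0,0,0])
o=get_obs(); print(getcmd()[0],o["tool_pos"],o["ee_rot"],o["wrist_force"],o["width"],o["time"])
for n in ("wrist","scene"):
    s=vision.snapshot(n)
    if n=="wrist": s["T"]=tool_T(o)@s["T_tool_cam"]
    pickle.dump(s,open(f"pics/{n}6.pkl","wb")); cv2.imwrite(f"pics/{n}6.png",s["image"][:,:,::-1])
a=cv2.resize(cv2.imread("pics/scene6.png")[130:200,220:290],None,fx=5.6,fy=5.6,interpolation=cv2.INTER_CUBIC)
b=cv2.resize(cv2.imread("pics/wrist6.png")[140:240,230:330],None,fx=3.92,fy=3.92,interpolation=cv2.INTER_CUBIC)
cv2.imwrite("pics/c12.png",cv2.hconcat([a,b]))
E
```

```text
[ 0.4907 -0.0702  0.226 ] [ 0.49   -0.07    0.2241] [ 3.1062  0.0022 -1.5717] [-0.5401 -0.1136 -2.2178] 0.023435767165364437 8.2333
```

View pics/c12.png

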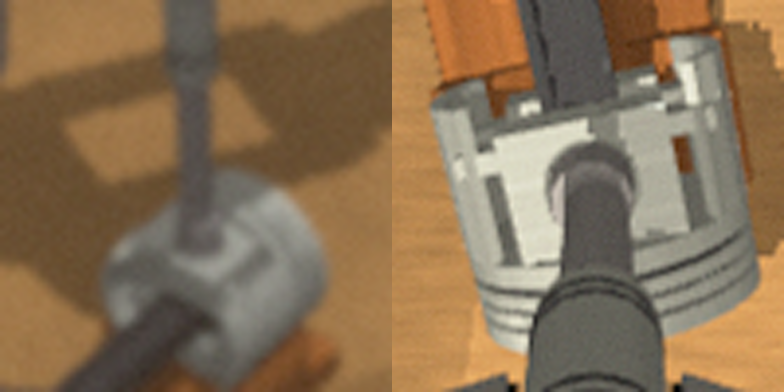

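```bash
python3 - <<'E'
from h import *
a=cv2.resize(cv2.imread("pics/scene6.png")[155:190,238:273],None,fx=11,fy=11,interpolation=cv2.INTER_CUBIC)
b=cv2.resize(cv2.imread("pics/wrist6.png")[170:205,265:300],None,fx=11,fy=11,interpolation=cv2.INTER_CUBIC)
cv2.imwrite("pics/c13.png",cv2.convertScaleAbs(cv2.hconcat([a,b]),alpha=1.4))
w=ld("wrist6");Ti=np.linalg.inv(w["T"])
def prw(p): q=w["mtx"]@(Ti[:3,:3]@np.array(p)+Ti[:3,3]); return 11*(q[:2]/q[2]-[265,170])+[385,0]
print(prw([.4928,-.071,.118]),prw([.4931-.0006,-.0702-.002,.123]),prw([.4928,-.071+.011,.118]),prw([.4928+.011,-.071,.118]),prw([.4928,-.071,.102]))
E
```

```text
[566.4655 233.5683] [579.8625 250.8807] [445.0982 233.6807] [566.3281 114.7445] [566.6019 191.2361]
```

View pics/c13.png

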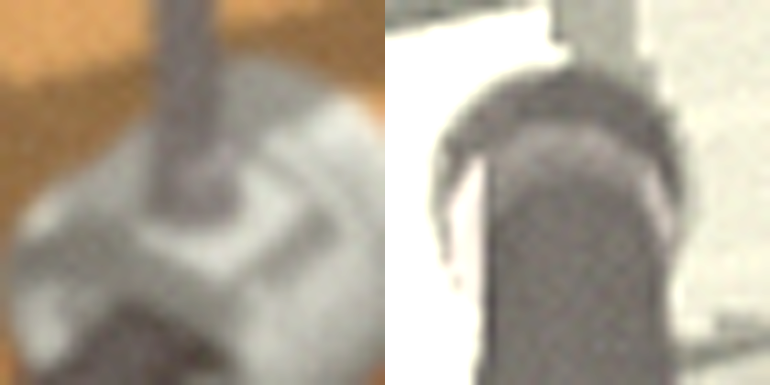

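servo_tool(targets="0 -0.004 -0.005 0 0 0 0; 0 -0.004 -0.006 0.015 0 0 0; 0 -0.004 -0.006 0.03 0 0 0; 0 -0.004 -0.007 0.045 0 0 0; 0 -0.004 -0.007 0.06 0 0 0; 0 -0.004 -0.008 0.07 0 0 0; 0 -0.004 -0.008 0.08 0 0 0")

```text
time: 8.92
tool_pos: [0.4931, -0.0693, 0.2078]
ee_rot: [3.113, 0.0, -1.572]
wrist_force: [0.7, 0.2, 6.2]
width: 0.0236
```

```bash
python3 - <<'E'
from h import *
from bench import get_obs,vision
apply([-.004,-.008,.08,0,0,0])
o=get_obs(); print(getcmd()[0],o["tool_pos"],o["ee_rot"],o["wrist_force"],o["wrist_torque"],o["width"],o["time"])
for n in ("wrist","scene"):
    s=vision.snapshot(n)
    if n=="wrist": s["T"]=tool_T(o)@s["T_tool_cam"]
    pickle.dump(s,open(f"pics/{n}7.pkl","wb")); cv2.imwrite(f"pics/{n}7.png",s["image"][:,:,::-1])
a=cv2.resize(cv2.imread("pics/scene7.png")[130:200,220:290],None,fx=5.6,fy=5.6,interpolation=cv2.INTER_CUBIC)
b=cv2.resize(cv2.imread("pics/wrist7.png")[150:220,250:320],None,fx=5.6,fy=5.6,interpolation=cv2.INTER_CUBIC)
cv2.imwrite("pics/c14.png",cv2.hconcat([a,b]))
E
```

```text
[ 0.4921 -0.0692  0.206 ] [ 0.4931 -0.0693  0.2078] [ 3.1134  0.0004 -1.5715] [0.7127 0.178  6.2282] [ 0.0996  0.0545 -0.04  ] 0.02356778374862132 8.9167
```

View pics/c14.png

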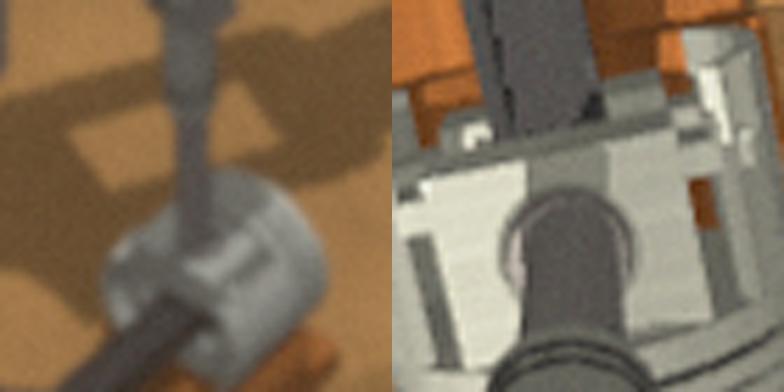

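The pin is moving: about 8 N including the drift's weight, with the nose inside the bore outline (nose 523–627, bore 500–635). Pushing on towards the stop.

servo_tool(targets="0 -0.003 0 0.01 0 0 0; 0 -0.003 -0.001 0.02 0 0 0; 0 -0.003 -0.001 0.03 0 0 0; 0 -0.003 -0.001 0.038 0 0 0; 0 -0.003 -0.001 0.044 0 0 0; 0 -0.003 -0.001 0.044 0 0 0")

```text
time: 9.52
tool_pos: [0.4936, -0.069, 0.1987]
ee_rot: [3.116, -0.001, -1.572]
wrist_force: [-0.5, -0.2, 12.3]
width: 0.0231
```

servo_tool(targets="0 0 0 0.006 0 0 0; 0 0 0 0.012 0 0 0; 0 0 0 0.018 0 0 0; 0 0 0 0.018 0 0 0")

```text
time: 9.85
tool_pos: [0.4951, -0.0693, 0.1985]
ee_rot: [3.123, -0.002, -1.572]
wrist_force: [-1.7, -0.1, 24.3]
width: 0.0232
```

```bash
python3 - <<'E'
from h import *
from bench import get_obs,vision
apply([-.003,-.001,.044,0,0,0]);apply([0,0,.018,0,0,0])
o=get_obs(); print(getcmd()[0],o["tool_pos"],o["ee_rot"],o["wrist_force"],o["wrist_torque"],o["width"],o["time"])
for n in ("wrist","scene"):
    s=vision.snapshot(n)
    if n=="wrist": s["T"]=tool_T(o)@s["T_tool_cam"]
    pickle.dump(s,open(f"pics/{n}8.pkl","wb")); cv2.imwrite(f"pics/{n}8.png",s["image"][:,:,::-1])
a=cv2.resize(cv2.imread("pics/scene8.png")[130:200,220:290],None,fx=5.6,fy=5.6,interpolation=cv2.INTER_CUBIC)
b=cv2.resize(cv2.imread("pics/wrist8.png")[150:220,250:320],None,fx=5.6,fy=5.6,interpolation=cv2.INTER_CUBIC)
cv2.imwrite("pics/c15.png",cv2.hconcat([a,b]))
E
```

```text
[ 0.4918 -0.0684  0.1905] [ 0.4951 -0.0693  0.1985] [ 3.1231 -0.0023 -1.5717] [-1.7427 -0.1128 24.2675] [ 0.0834  0.6186 -0.0138] 0.023177773331979703 9.85
```

View pics/c15.png

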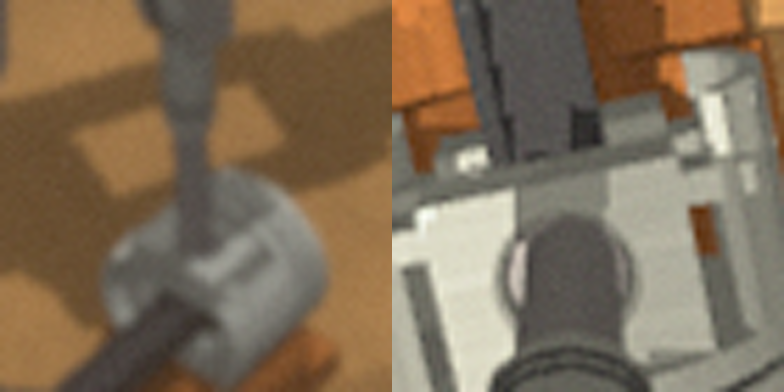

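The TCP stopped at z 0.1985 while the force doubled from 12 to 24 N. That puts the nose at about 0.0975, close to the 0.097 expected when home. Now retracting vertically.

servo_tool(targets="0 0 0.001 -0.03 0 0 0; 0 0 0.002 -0.07 0 0 0; 0 0 0.005 -0.14 0 0 0; 0 0 0.009 -0.24 0 0 0; 0 0 0.013 -0.36 0 0 0; 0 0 0.014 -0.42 0 0 0; 0 0 0.014 -0.42 0 0 0; 0 0 0.014 -0.42 0 0 0")

```text
time: 10.62
tool_pos: [0.4919, -0.0686, 0.2949]
ee_rot: [3.109, 0.001, -1.572]
wrist_force: [0.4, -0.3, -1.8]
width: 0.0236
```

```bash
python3 - <<'E'
from h import *
from bench import get_obs,vision
apply([0,.014,-.42,0,0,0])
o=get_obs(); print(getcmd()[0],o["tool_pos"],o["ee_rot"],o["wrist_force"],o["wrist_torque"],o["width"],o["time"])
for n in ("wrist","scene"):
    s=vision.snapshot(n)
    if n=="wrist": s["T"]=tool_T(o)@s["T_tool_cam"]
    pickle.dump(s,open(f"pics/{n}9.pkl","wb")); cv2.imwrite(f"pics/{n}9.png",s["image"][:,:,::-1])
a=cv2.resize(cv2.imread("pics/scene9.png")[130:200,220:290],None,fx=5.6,fy=5.6,interpolation=cv2.INTER_CUBIC)
b=cv2.resize(cv2.imread("pics/wrist9.png")[150:220,250:320],None,fx=5.6,fy=5.6,interpolation=cv2.INTER_CUBIC)
cv2.imwrite("pics/c16.png",cv2.hconcat([a,b]))
E
```

```text
[ 0.4917 -0.0686  0.2955] [ 0.4919 -0.0686  0.2949] [ 3.1089  0.0015 -1.5716] [ 0.3998 -0.2746 -1.7954] [0.0806 0.0189 0.0092] 0.023613358306621854 10.6167
```

View pics/c16.png

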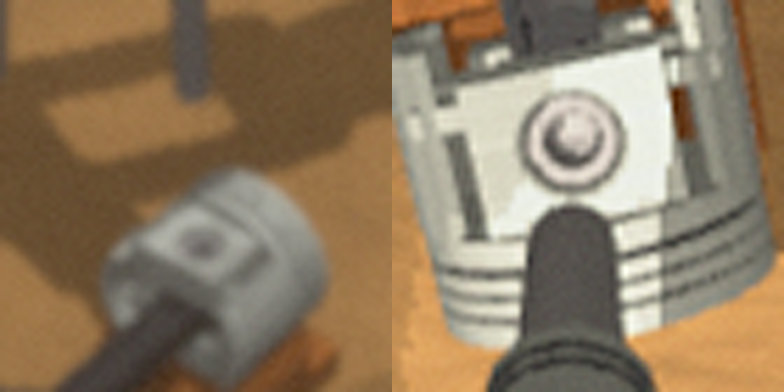

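View pics/wrist9.png

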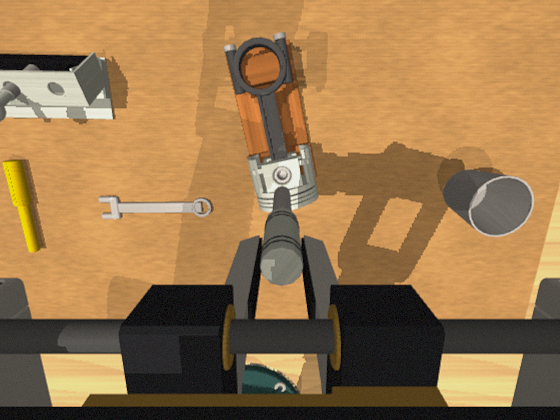

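The pin now sits recessed in its bore, with the dark gap ring visible all round. Next I'll locate the pot, rim near wrist (502,207).

```bash
python3 - <<'E'
from h import *
im=cv2.imread("pics/wrist9.png"); cv2.imwrite("pics/c17.png",cv2.resize(im[155:250,435:545],None,fx=6,fy=6,interpolation=cv2.INTER_CUBIC))
t=ld("top0"); w=ld("wrist9"); s=ld("scene0")
print(plane(ray(t,(446.2,246.4)),.09), plane(ray(s,(207,118.25)),.09))
for px in [(502,207)]: print(plane(ray(w,px,w["T"]),.09))
E
```

```text
[ 0.447  -0.3624  0.09  ] [ 0.4467 -0.3587  0.09  ]
[ 0.4477 -0.3637  0.09  ]
```

View pics/c17.png

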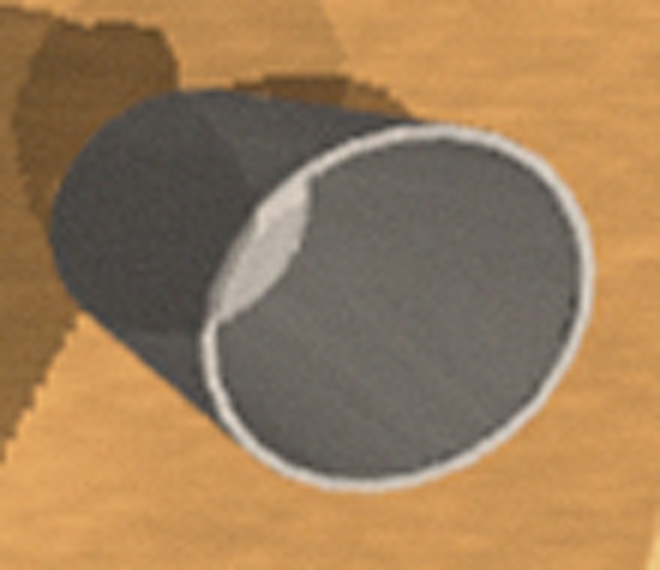

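```bash
python3 - <<'E'
from h import *
R=Ro.from_euler('y',-22,degrees=True).as_matrix()@np.load("Rdown.npy")
print("drift dir",R@np.array([0,-.033,1]), "tool z",R[:,2])
np.save("Rpot.npy",R)
nt=np.array([0,-.005,.101])
N=np.array([.447+.015,-.3625,.15]); p=N-R@nt; print(p)
mid=[.46,-.20,.30]
f=need(mid,R);print(f);apply(np.round(f,3));f=need(p,R);print(f);apply(np.round(f,3));print(getcmd())
E
```

```text
drift dir [ 0.3748  0.     -0.9277] tool z [ 0.3438  0.     -0.939 ]
[ 0.4226 -0.3625  0.2431]
[ 0.5257  0.127  -0.0146  0.1221  0.0004 -0.0003]
[ 0.6502  0.2181  0.1619  0.0001  0.0004 -0.0004]
(array([ 0.4226, -0.3625,  0.2431]), array([[-0.0008, -0.9391,  0.3437],
       [-1.    ,  0.0012,  0.0011],
       [-0.0015, -0.3437, -0.9391]]))
```

servo_tool(targets="0 0.1 0.02 -0.015 0.02 0 0; 0 0.25 0.06 -0.015 0.06 0 0; 0 0.4 0.1 -0.015 0.09 0 0; 0 0.526 0.127 -0.015 0.122 0 0; 0 0.526 0.127 -0.015 0.122 0 0; 0 0.526 0.127 -0.015 0.122 0 0")

```text
time: 11.22
tool_pos: [0.4567, -0.2023, 0.2964]
ee_rot: [-2.796, 0.005, -1.58]
wrist_force: [-0.3, -0.1, -1.7]
width: 0.0229
```

servo_tool(targets="0 0.13 0.04 0.03 0 0 0; 0 0.26 0.09 0.06 0 0 0; 0 0.39 0.13 0.1 0 0 0; 0 0.52 0.18 0.13 0 0 0; 0 0.6 0.2 0.15 0 0 0; 0 0.65 0.218 0.162 0 0 0; 0 0.65 0.218 0.162 0 0 0; 0 0.65 0.218 0.162 0 0 0; 0 0.65 0.218 0.162 0 0 0")

```text
time: 11.97
tool_pos: [0.4239, -0.3608, 0.2435]
ee_rot: [-2.79, 0.002, -1.569]
wrist_force: [0.5, 1.3, -1.5]
width: 0.0233
```

```bash
python3 - <<'E'
from h import *
from bench import get_obs,vision
o=get_obs(); print(getcmd()[0],o["tool_pos"],o["ee_rot"],o["wrist_force"],o["width"],o["joint_positions"],o["time"])
for n in ("wrist","scene"):
    s=vision.snapshot(n)
    if n=="wrist": s["T"]=tool_T(o)@s["T_tool_cam"]
    pickle.dump(s,open(f"pics/{n}10.pkl","wb")); cv2.imwrite(f"pics/{n}10.png",s["image"][:,:,::-1])
cv2.imwrite("pics/c18.png",cv2.resize(cv2.imread("pics/scene10.png")[40:170,140:270],None,fx=4.5,fy=4.5,interpolation=cv2.INTER_CUBIC))
E
```

```text
[ 0.4226 -0.3625  0.2431] [ 0.4239 -0.3608  0.2435] [-2.7901  0.0017 -1.5688] [ 0.4967  1.3095 -1.4991] 0.023272750891171163 [-1.0101 -0.1055  1.4801  0.2972  1.5761  0.5893] 11.9667
```

View pics/wrist10.png

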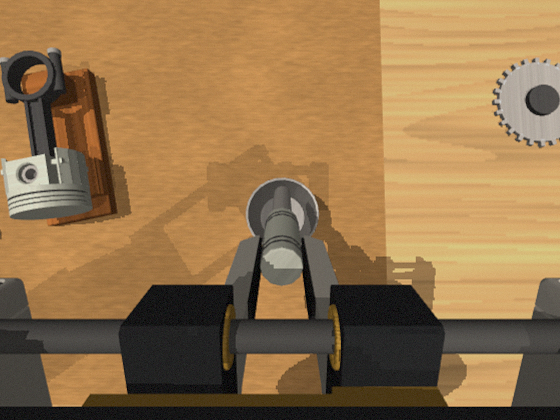

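View pics/c18.png

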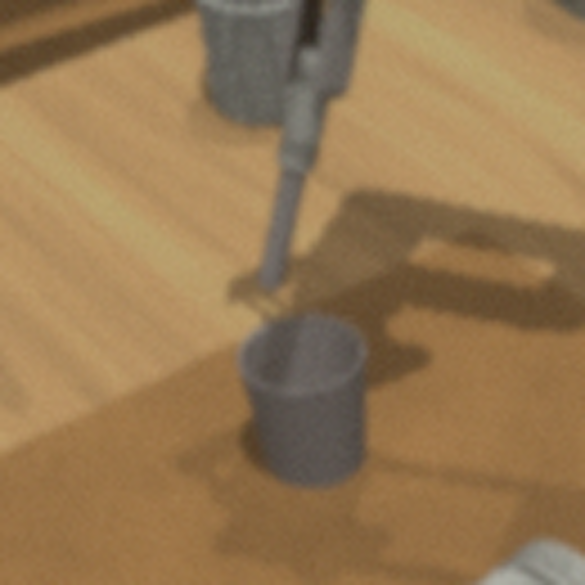

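```bash
python3 - <<'E'
from h import *
im=cv2.imread("pics/wrist10.png"); cv2.imwrite("pics/c19.png",cv2.resize(im[170:250,235:335],None,fx=7,fy=7,interpolation=cv2.INTER_CUBIC))
w=ld("wrist10");Ti=np.linalg.inv(w["T"])
def prw(p): q=w["mtx"]@(Ti[:3,:3]@np.array(p)+Ti[:3,3]); return 7*(q[:2]/q[2]-[235,170])
c=np.array([.447,-.3625,.09])
for d in ([0,0,0],[.043,0,0],[-.043,0,0],[0,.043,0],[0,-.043,0]): print(d,prw(c+d))
R=Ro.from_euler('xyz',get_obs()["ee_rot"]).as_matrix() if 0 else w["T"][:3,:3]@w["T_tool_cam"][:3,:3].T
tp=(w["T"]@np.linalg.inv(w["T_tool_cam"]))[:3,3]
n=tp+R@[0,-.005,.101]; print("nose",n,prw(n))
E
```

```text
[0, 0, 0] [329.526  309.4777]
[0.043, 0, 0] [329.844   54.4873]
[-0.043, 0, 0] [329.2015 569.6312]
[0, 0.043, 0] [ 71.6182 309.115 ]
[0, -0.043, 0] [587.514  309.8406]
nose [ 0.4633 -0.3605  0.1504] [316.2584 167.0482]
```

View pics/c19.png

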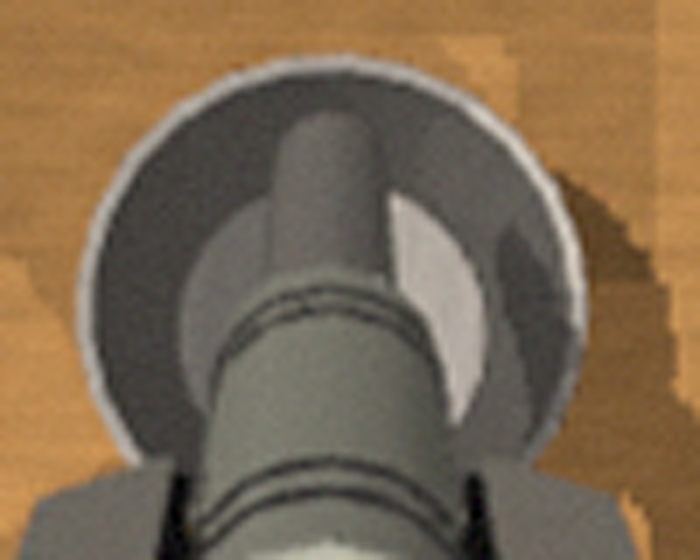

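Rim centre x 332 and nose x 328 are aligned to under 1 mm, and the nose sits 15 mm to the far side as planned. Lowering straight down.

servo_tool(targets="0 0 0.024 0.066 0 0 0; 0 0 0.055 0.15 0 0 0; 0 0 0.085 0.232 0 0 0; 0 0 0.115 0.314 0 0 0; 0 0 0.145 0.396 0 0 0; 0 0 0.165 0.45 0 0 0; 0 0.001 0.172 0.47 0 0 0; 0 0.001 0.172 0.47 0 0 0; 0 0.001 0.172 0.47 0 0 0")

```text
time: 12.82
tool_pos: [0.4234, -0.3624, 0.1192]
ee_rot: [-2.789, -0.0, -1.571]
wrist_force: [0.3, 0.0, -0.0]
width: 0.0236
```

```bash
python3 - <<'E'
from h import *
from bench import get_obs,vision
apply([.001,.172,.47,0,0,0])
o=get_obs(); print(getcmd()[0],o["tool_pos"],o["ee_rot"],o["wrist_force"],o["width"],o["time"])
for n in ("wrist","scene"):
    s=vision.snapshot(n); cv2.imwrite(f"pics/{n}11.png",s["image"][:,:,::-1])
a=cv2.resize(cv2.imread("pics/scene11.png")[70:150,170:250],None,fx=5,fy=5,interpolation=cv2.INTER_CUBIC)
b=cv2.resize(cv2.imread("pics/wrist11.png")[170:270,230:330],None,fx=4,fy=4,interpolation=cv2.INTER_CUBIC)
cv2.imwrite("pics/c20.png",cv2.hconcat([a,b]))
E
```

```text
[ 0.4226 -0.3625  0.118 ] [ 0.4234 -0.3624  0.1192] [-2.7893 -0.0001 -1.5707] [ 0.2936  0.0484 -0.0206] 0.023638572428567334 12.8167
```

View pics/c20.png

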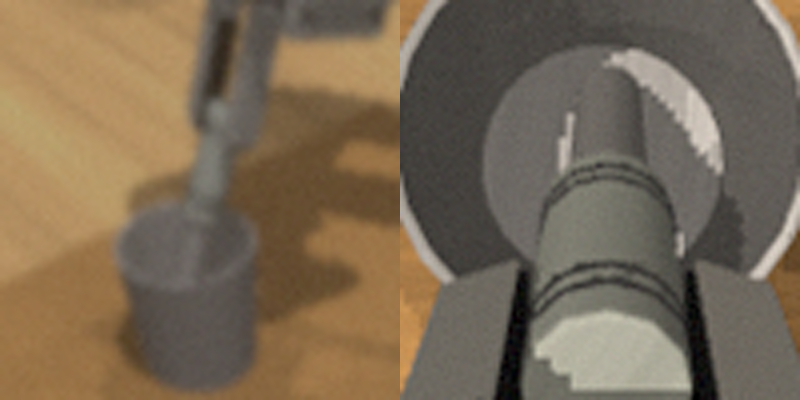

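servo_tool(targets="0 0 0.005 0.014 0 0 0; 0 0 0.01 0.028 0 0 0; 0 0 0.015 0.042 0 0 0; 0 0 0.02 0.054 0 0 0; 0 0 0.02 0.054 0 0 0; 0 0 0.02 0.054 0 0 0")

```text
time: 13.42
tool_pos: [0.4224, -0.3622, 0.1029]
ee_rot: [-2.791, 0.002, -1.572]
wrist_force: [0.3, -0.8, -0.8]
width: 0.0236
```

```bash
python3 - <<'E'
from h import *
from bench import get_obs,vision
apply([0,.02,.054,0,0,0])
o=get_obs(); print(getcmd()[0],o["tool_pos"],o["ee_rot"],o["wrist_force"],o["wrist_torque"],o["width"],o["time"])
for n in ("wrist","scene"):
    s=vision.snapshot(n); cv2.imwrite(f"pics/{n}12.png",s["image"][:,:,::-1])
a=cv2.resize(cv2.imread("pics/scene12.png")[70:150,170:250],None,fx=5,fy=5,interpolation=cv2.INTER_CUBIC)
b=cv2.resize(cv2.imread("pics/wrist12.png")[170:270,230:330],None,fx=4,fy=4,interpolation=cv2.INTER_CUBIC)
cv2.imwrite("pics/c21.png",cv2.hconcat([a,b]))
E
```

```text
[ 0.4226 -0.3625  0.1036] [ 0.4224 -0.3622  0.1029] [-2.7912  0.0023 -1.5717] [ 0.2894 -0.8334 -0.8411] [ 0.001   0.2751 -0.0068] 0.02359237216290968 13.4167
```

View pics/c21.png

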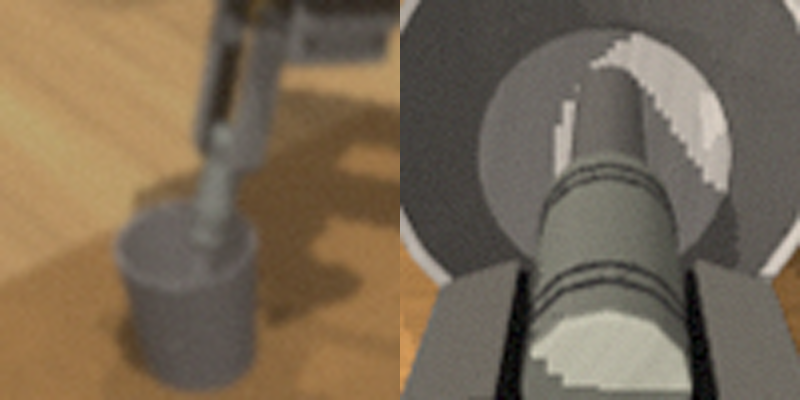

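Nose is about 10 mm above the underside, nothing is in contact, and the fingers clear the rim. Releasing.

servo_tool(targets="0.28 0 0 0 0 0 0; 0.35 0 0 0 0 0 0; 0.42 0 0 0 0 0 0; 0.45 0 0 0 0 0 0; 0.45 0 0 0 0 0 0; 0.45 0 0 0 0 0 0")

```text
time: 14.02
tool_pos: [0.4227, -0.3625, 0.1036]
ee_rot: [-2.79, 0.001, -1.572]
wrist_force: [0.2, 0.3, 0.1]
width: 0.042
```

```bash
python3 - <<'E'
from h import *
from bench import get_obs,vision
o=get_obs(); print(getcmd()[0],o["tool_pos"],o["ee_rot"],o["wrist_force"],o["wrist_torque"],o["width"],o["time"])
for n in ("wrist","scene"):
    s=vision.snapshot(n); cv2.imwrite(f"pics/{n}13.png",s["image"][:,:,::-1])
a=cv2.resize(cv2.imread("pics/scene13.png")[70:150,170:250],None,fx=5,fy=5,interpolation=cv2.INTER_CUBIC)
b=cv2.resize(cv2.imread("pics/wrist13.png")[170:290,220:340],None,fx=400/120,fy=400/120,interpolation=cv2.INTER_CUBIC)
cv2.imwrite("pics/c22.png",cv2.hconcat([a,b]))
E
```

```text
[ 0.4226 -0.3625  0.1036] [ 0.4227 -0.3625  0.1036] [-2.7904  0.0012 -1.5716] [0.2246 0.324  0.1305] [0.0624 0.146  0.0424] 0.041998519455603504 14.0167
```

View pics/c22.png

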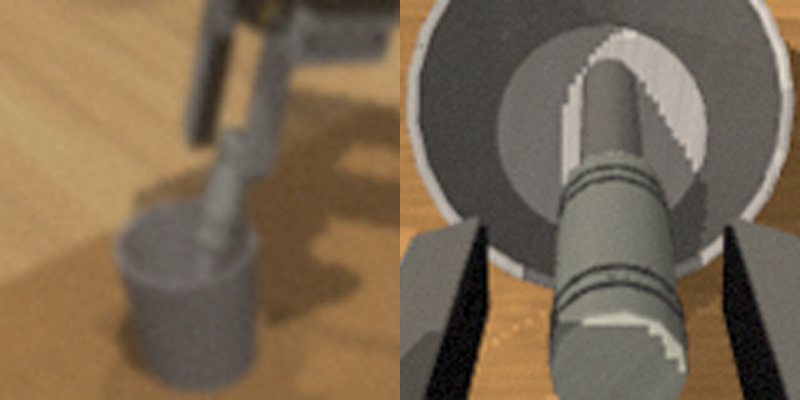

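The drift rests in the pot leaning on the near rim, clear of both fingers. Backing off along the tool axis, then up.

servo_tool(targets="0.45 0 0 -0.04 0 0 0; 0.45 0 0 -0.1 0 0 0; 0.45 0 0 -0.18 0 0 0; 0.45 0 0 -0.26 0 0 0; 0.45 0 0 -0.36 0 0 0; 0.45 0 0 -0.48 0 0 0; 0.45 0 -0.1 -0.6 0 0 0; 0.45 0 -0.15 -0.7 0 0 0; 0.45 0 -0.15 -0.7 0 0 0; 0.45 0 -0.15 -0.7 0 0 0; 0.45 0 -0.15 -0.7 0 0 0")

```text
time: 15.03
tool_pos: [0.3972, -0.3625, 0.2802]
ee_rot: [-2.791, 0.002, -1.572]
wrist_force: [0.4, -0.2, -1.4]
width: 0.0425
```

```bash
python3 - <<'E'
from h import *
from bench import get_obs,vision
o=get_obs(); print(o["tool_pos"],o["ee_rot"],o["wrist_force"],o["width"],o["time"])
for n in ("wrist","scene","top"):
    s=vision.snapshot(n); s["obs"]=o; pickle.dump(s,open(f"pics/{n}14.pkl","wb")); cv2.imwrite(f"pics/{n}14.png",s["image"][:,:,::-1])
a=cv2.imread("pics/scene0.png");b=cv2.imread("pics/scene14.png")
d=cv2.absdiff(cv2.GaussianBlur(a,(5,5),0),cv2.GaussianBlur(b,(5,5),0)).max(2); cv2.imwrite("pics/diff.png",cv2.convertScaleAbs(d,alpha=3))
E
```

```text
[ 0.3972 -0.3625  0.2802] [-2.7915  0.0019 -1.5717] [ 0.3674 -0.181  -1.4422] 0.04246276915882752 15.0333
```

View pics/scene14.png

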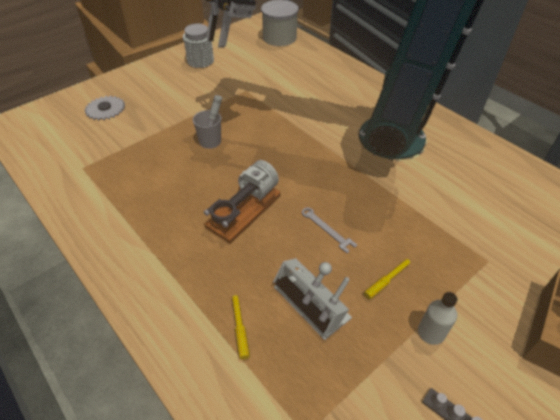

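View pics/wrist14.png

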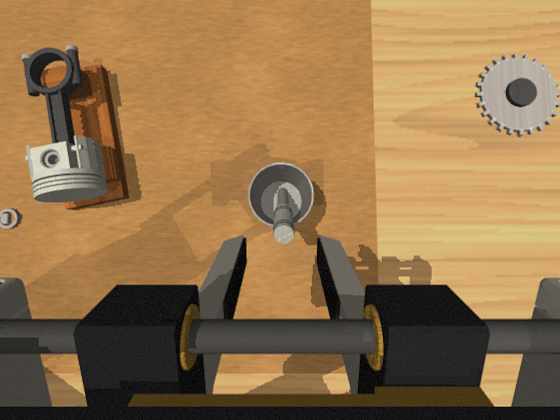

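View pics/diff.png

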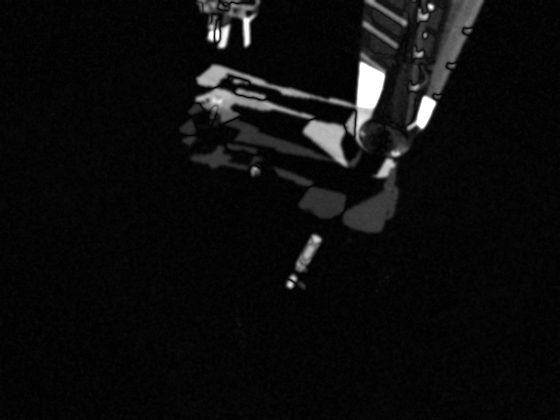

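View pics/top14.png

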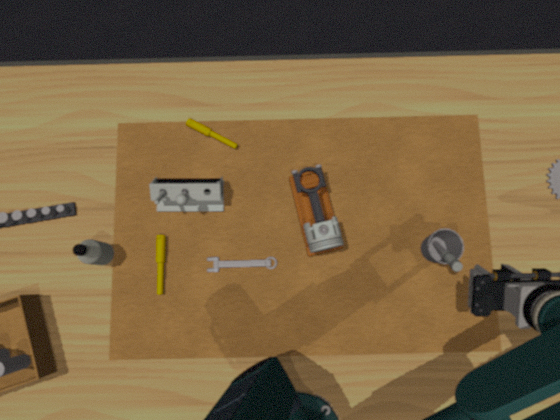

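The difference image shows only the arm and its shadows, the missing drift and the lowered pin. Stand, tools, spanner and bottle have not moved, and the drift leans at rest in the upright pot. Handing in.

```bash
python3 - <<'E'
from bench import robot,get_obs
print(robot.close_job()); print(get_obs()["time"])
E
```

```text
the job is handed in; nothing more can be done
None
the job is handed in; nothing more can be done
```

I drew the drift straight out of its socket and used it to push the piston pin onto its stop. I then lowered it nose first into the pot, let go, and handed the job in at about 15 s. The hand-in gave no verdict.

- **Pin:** the force rose from 12 to 24 N with almost no further movement. The nose was then at about z = 0.0975 m, against 0.097 m expected for fully home. The later pictures show the pin below the bore's mouth.
- **Drift:** it leans at rest against the pot's near rim, with the nose near the floor. I released the nose about 10 mm above the pot's underside. The open gripper ended well above, touching nothing.
- **Everything else:** comparing the first and last scene pictures, the stand, other tools, spanner and bottle show no shift and the pot still stands upright. The arm's shadow makes the comparison weaker around the pot.

Some measurements disagreed:
- **Scene camera:** it read about 3 mm off from the top and wrist cameras, so I relied on those two.
- **Wrist camera:** it showed a sideways bias of about 1.3 mm, so I aligned the drift by comparing positions within one image.
- **Drift in the gripper:** it sat tilted by about 2° from the play in its socket, and I corrected for that before pushing the pin.

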